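Load the blue cell carrier into the photometer track

ROBOT

A 6-joint arm with a two-finger parallel gripper is mounted at the origin on the work surface. World frame = base frame: x ahead of the robot, y to its left, z up, the work surface at z = 0. Lengths are in m, angles in rad, forces in N, time in s.
With the tool pointing down it reaches from about 0.35 to 0.85 m from the base axis. Payload 8.1 kg.
Tool frame: the origin (TCP) lies on the centre line of the jaws, within the pads' length; the fingertips stand 19 mm ahead of it and the grasp point (between the pads) is the TCP (robot.tips_ahead is the distance from the TCP to the fingertips, in m); y points along the fingers, z is the direction in which the jaws open and shut, and the axes are right-handed (so a half turn about y gives the same grasp; the last joint's range is limited). The gripper opens to 93 mm and grips with 3 to 60 N. Pads are 15 mm wide; open, the fingers measure 128 mm over their backs; the gripper's body (75 mm by 188 mm) begins 65 mm behind the grasp point.
Start: joints at [-1.381, 0.13, 1.488, -0, 1.523, -0.085], TCP at [0.163, -0.577, 0.238] pointing down, gripper open.
Joint ranges: [-2.96, 2.96], [-0.89, 2.26], [0.02, 2.5], [-1.34, 4.48], [0, 2.73], [-2.66, 2.66]. Speed limits (rad/s): [2.39, 2.39, 2.79, 3.14, 3.14, 3.14].

INTERFACE

Orientations are given as a rotation vector (axis times angle).
In Python, from plant import robot, imaging, models gives the robot as it stands.
- The arm moves only by the tool carry_out, never from a script. Its argument "motion" is one flat list of numbers, 7 for each row, row after row: the shift along the tool's x, y, z in m, then the turn, a rotation vector about the tool's x, y, z in degrees, then the opening, from -1 (shut) to 1 (fully open). A call has exactly 5 rows; each row shifts and turns the pose as measured when the row begins, along the tool's axes as they then stand; what a row does not reach is not made up. A row lasts 1/10 s, in which the tool goes at most 50 mm and 8.59 degrees, less where a joint would pass 70% of its speed; a pose out of reach is approached as far as the arm can. A call is refused whole if a number of a shift passes 0.05 or a number of a turn 8.59, either way. A call with a gripper value outside its range is refused whole. The fingers move at their own pace and stop on an object; "squeeze" is the grip in N (left out, the last holds). Time passes only in rows, so rows that do not move let the fingers close, or fill a call up. It gives the time, the measured TCP pose, the force and the opening at its end, in the units of the state.
- robot.read_state(): the state, without advancing time (a new reading comes with each control period).
- imaging.read_camera(name): name is "side" or "top"; returns the picture (480x640x3 uint8, blue, green, red); there is no depth.
- imaging.camera_model(name): a dict with "K" (3x3 intrinsics, pixels), "position" and "orientation" of the camera in the world. Camera axes: x right, y down, z forward; pixel columns grow to the right and rows downward; lengths in m; the calibration is good to about 2 mm. A picture is of the moment at which its call begins. camera_model takes no time and is no camera call.
- robot.close_job(): hands the job in, once; it reports no verdict.
Trained networks look in the newest picture that a camera, given by its name, has taken for a name from the list of things; names that differ only in an ending like _2 or _b are one class to them, and where a whole thing is asked for, a point or a joint stands for the part that bears it (a point fixed in the world has none). Each returns a list of dicts, best first, with "confidence" (0 to 1); they miss things now and then, are a little off and sometimes report something else, mostly with a low value. They report only what shows in the picture. A call takes as long as a camera call. They do not tell look-alikes from the thing itself.
- models.outline_of(camera, thing): "pixels" (480x640 bool, what is visible of it) and "pixel" ([column, row] in pixels, amid what is visible of it).
The state is a dict: "t": time; "q": joint angles; "dq": joint speeds; "joint_torque": joint torques, N m; "tool_pos": TCP position; "orientation": TCP orientation; "force": force on the tool from outside, world axes, zero at the start; "wrist_torque": the same for the moment, N m; "opening": finger opening in m.
Only numpy, scipy, OpenCV 4.12 (cv2) and the standard library are available. Lean on these libraries where they do the work, as an engineer would, in place of code of your own. Each camera call takes 0.05 s, during which the arm holds its last target.

TASK

The blue cell carrier is under the carousel's clear canopy: turn the carousel by the bar on its hub until the blue carrier is in the middle of the canopy's front opening, then lift it out. Feed its foot into the photometer's T-track from the track's open end and slide it along until it is fully home against the stop, then let go. Leave the other carriers in the carousel and do not knock the glassware near by out of place.

Things in the scene. Friction and masses are not known exactly. Their poses are not given: they have to be found in the camera images.
- canopy: Fixed frame of the sample carousel: white base 360 x 360 x 12 mm, thin corner posts (x, y = +-172 mm) and a clear flat canopy, top 127 mm above the table. Origin under the base's centre, on the carousel's axis. On its front (-x) side the canopy is cut away between two blue edge strips (y = +-85 mm) from the edge to x = -45 mm, then for y = +-50 mm to x = +55 mm round the hub
- carousel (a joint): Carousel angle (rad), 0 at the start, growing anticlockwise from above, -3.1 to 3.1; light friction (0.1 N m), stays where left. Grey deck, radius 160 mm, top 30 mm above the table; 4 compartments 90 degrees apart, 18 mm dividers. At the start yellow is in front, blue and green a quarter turn to either side, in either order, under the canopy: turning by 1.25 to 1.9 rad brings blue to the front
- front_opening (a point): Middle of the canopy's front opening, on the deck: 110 mm from the carousel's axis towards the canopy's -x side, 30 mm above the table. Here a carrier can be lifted out
- hub_grip (a point): Centre of the black bar on top of the carousel's hub, on the axis of rotation, 168 mm above the table, above the canopy. The bar is 64 mm long along this point's x axis, 22 mm wide, 34 mm high; turning it turns the carousel
- blue_carrier_centre (a point): Centre, half-way up, of the blue carrier, 75 mm high, 0.14 to 0.28 kg: aluminium foot 70 (x) x 44 (y) x 8 mm at the bottom, black neck 20 mm wide, blue grip block 60 (x) x 24 (y) x 40 mm, from 2.5 mm below to 37.5 mm above this point. z up, x along its length; both ends alike, either may go first. In the carousel it lies along the radius, centre about 110 mm from the axis
- green_carrier_centre (a point): Centre of the green carrier, same shape as the blue one; it stays in the carousel
- yellow_carrier_centre (a point): Centre of the yellow carrier, same shape as the blue one; it stays in the carousel
- photometer: Fixed photometer, white head, grey base; origin on the table under the track's open end, track along +x. Base 110 mm wide, 18 mm high, x = -80 to 297 mm, its top the track's floor. Before the open end it is a flat apron 80 mm long; over the last 33 mm low guide walls narrow from about 70 to 47 mm. Steel stop at x = 150 mm; head 150 mm wide, 115 mm high from x = 167 mm
- track_mouth (a point): Middle of the track's open end, on its floor, 18 mm above the table; x along the sliding direction, into the track. The channel is 48 mm wide and 12 mm high for the foot; lips 5 mm thick above it (top 35 mm above the table) leave a slot 28 mm wide for the neck, so the foot can enter only at this end, not from above
- home (a point): Where the blue carrier's centre is when its foot touches the stop: 115 mm into the track from its open end, 55.5 mm above the table; x along the track
- bottle_a: Bystander: clear bottle with blue cap, 68 mm across, 140 mm high; origin at its underside
- beaker: Bystander: glass beaker, 70 mm across, 90 mm high; origin at its underside
Mind the look-alikes: they are no part of the job. There is more than one size of the part that bears yellow_carrier_centre; the job needs the middle-sized.

How it is judged:
By the outcome, as a careful person would: the job done as asked, in the order asked, and still so for the second after the job is handed in, with the robot touching nothing.
It also fails if it takes over 62 s, if anything falls off the work surface, if the arm or the gripper's body presses on something with over 40 N, if the wrist force passes 120 N, or if a joint passes its speed limit or range.

## Working session

There is one attempt and no reset: what is moved stays moved. The work goes in short steps, Python scripts to look and compute and a tool call to move; the robot and the scene stay as the last step left them, time stands still between calls to the robot, and variables do not carry over. Pictures are saved under pics/ and viewed, and the job is handed in when it is done.

Besides the shell and the picture viewer there is one more tool, called after "Emit:" as name(argument=value, ...) on one line, values as JSON. carry_out: Moves the arm, as the interface text tells. Its arguments: {"type":"object","properties":{"motion":{"type":"array","items":{"type":"number"}},"squeeze":{"type":"number"}},"required":["motion"]}

```bash
mkdir -p pics; ls
python3 - <<'E'
from plant import robot, imaging, models
import cv2
for n in ("side","top"):
    im=imaging.read_camera(n); cv2.imwrite(f"pics/{n}0.png",im)
    m=imaging.camera_model(n); print(n,m)
s=robot.read_state(); print(s)
E
```

```text
pics
side {'K': array([[453.91951141,   0.        , 323.36448835],
       [  0.        , 453.91951141, 234.86243759],
       [  0.        ,   0.        ,   1.        ]]), 'position': array([0.14059755, 0.72272466, 0.66101849]), 'orientation': array([-0.71083661,  2.50729606, -1.26347609])}
top {'K': array([[515.19257171,   0.        , 321.45045461],
       [  0.        , 515.19257171, 238.6323818 ],
       [  0.        ,   0.        ,   1.        ]]), 'position': array([0.32631542, 0.12768237, 1.17030538]), 'orientation': array([-2.12541528,  2.14778338, -0.2170289 ])}
{'t': 0.1, 'q': array([-1.38138886e+00,  1.31075505e-01,  1.48917334e+00,  6.61824148e-06,
        1.52299472e+00, -8.53743987e-02]), 'dq': array([-0.00097844, -0.00068989, -0.0023473 , -0.00229245, -0.00124582,
        0.00089136]), 'joint_torque': array([ 2.91863042e-03, -5.61340070e+01, -4.93097556e+01,  7.70774670e-02,
        2.89968448e-02, -5.00804117e-05]), 'tool_pos': array([ 0.16274982, -0.57700533,  0.23669675]), 'orientation': array([-0.28689477,  2.0761374 , -2.07268411]), 'force': array([ 0.53864262, -0.46969373,  0.55789641]), 'wrist_torque': array([-0.06177972, -0.06489288, -0.01233371]), 'opening': 0.09318138217798025}
```

View pics/top0.png

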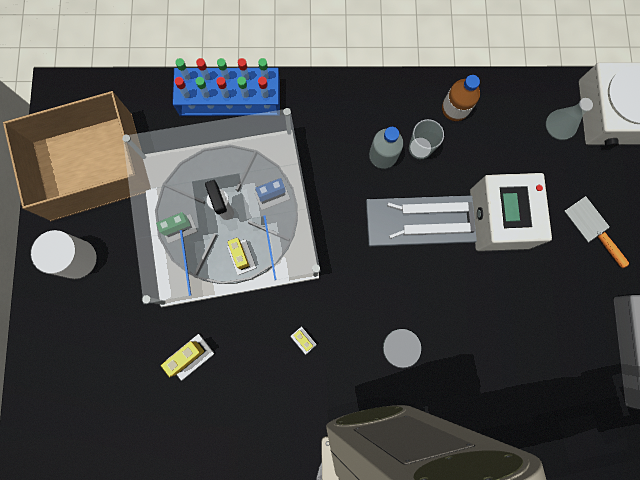

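View pics/side0.png

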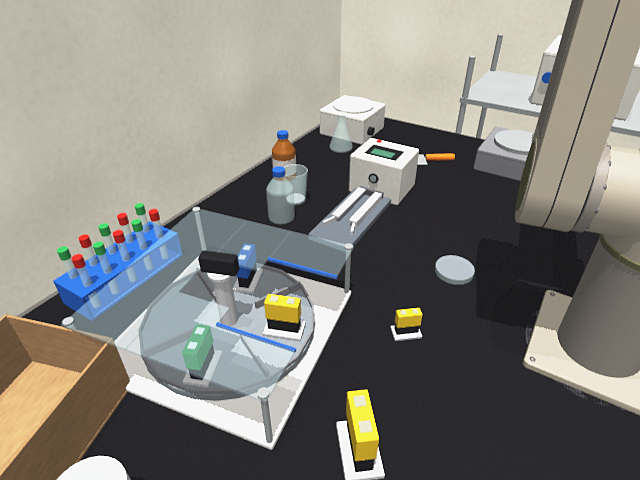

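```bash
cat > h.py <<'E'
import numpy as np, cv2
from scipy.spatial.transform import Rotation as R
from plant import robot, imaging, models
def cam(n):
    m=imaging.camera_model(n); return m['K'],np.array(m['position']),R.from_rotvec(m['orientation']).as_matrix()
def proj(n,P):
    K,p,M=cam(n); c=(np.atleast_2d(P)-p)@M; u=c@K.T; return u[:,:2]/u[:,2:]
def ray(n,uv,z):
    K,p,M=cam(n); d=M@np.linalg.inv(K)@np.array([uv[0],uv[1],1.]); return p+d*(z-p[2])/d[2]
def crop(im,x0,y0,x1,y1,s,fn):
    cv2.imwrite(fn,cv2.resize(im[y0:y1,x0:x1],None,fx=s,fy=s,interpolation=cv2.INTER_CUBIC))
E
python3 - <<'E'
from h import *
im=cv2.imread('pics/top0.png')
crop(im,110,100,330,310,2.8,'pics/t_car.png')
crop(im,350,160,570,260,3.5,'pics/t_pho.png')
s=cv2.imread('pics/side0.png')
crop(s,300,130,430,250,5,'pics/s_pho.png')
for n in ('hub_grip','blue_carrier_centre','green_carrier_centre','yellow_carrier_centre','photometer','canopy','bottle_a','beaker'):
    for c in ('top','side'):
        r=models.outline_of(c,n); print(n,c,[(np.round(x['pixel']),round(x['confidence'],2)) for x in r[:4]])
print(robot.read_state()['t'])
for p in [(127,139),(288,112),(316,272),(147,299)]: print(ray('top',p,.127))
E
```

```text
hub_grip top [(array([225., 235.]), 0.61)]
hub_grip side [(array([278., 196.]), 0.75), (array([232., 302.]), 0.67), (array([283., 315.]), 0.63)]
blue_carrier_centre top []
blue_carrier_centre side [(array([246., 280.]), 0.59)]
green_carrier_centre top [(array([186., 233.]), 0.5)]
green_carrier_centre side [(array([195., 383.]), 0.45), (array([371., 188.]), 0.31)]
yellow_carrier_centre top [(array([238., 255.]), 0.7), (array([188., 357.]), 0.64)]
yellow_carrier_centre side [(array([409., 326.]), 0.93), (array([359., 441.]), 0.9), (array([283., 316.]), 0.55)]
photometer top [(array([476., 219.]), 0.93)]
photometer side [(array([370., 192.]), 0.73), (array([282., 316.]), 0.31)]
canopy top [(array([206., 181.]), 0.78)]
canopy side [(array([215., 322.]), 0.74)]
bottle_a top [(array([384., 150.]), 0.6)]
bottle_a side [(array([279., 196.]), 0.89)]
beaker top [(array([424., 136.]), 0.77)]
beaker side [(array([299., 179.]), 0.86)]
0.9
[0.73471456 0.51263733 0.127     ]
[0.79453007 0.17216403 0.127     ]
[0.44788377 0.11550598 0.127     ]
[0.39694295 0.45436615 0.127     ]
```

View pics/t_car.png

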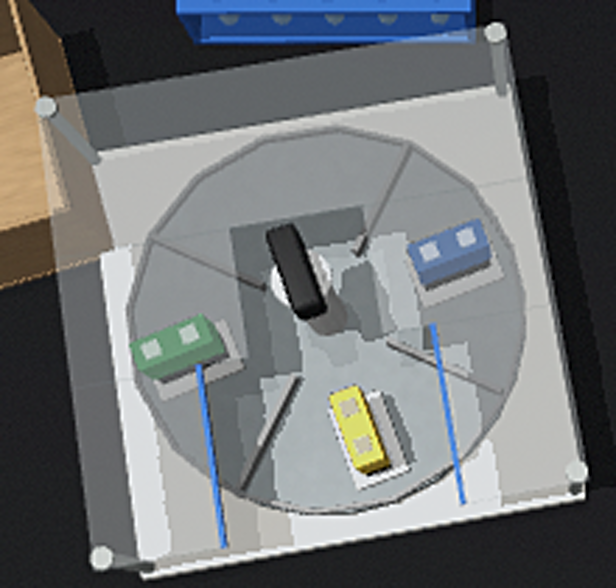

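View pics/t_pho.png

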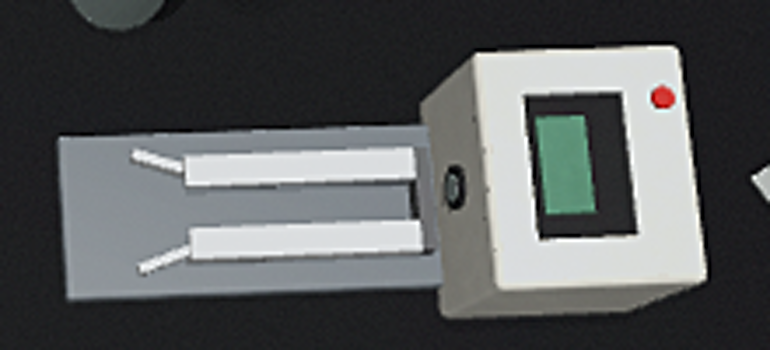

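View pics/s_pho.png

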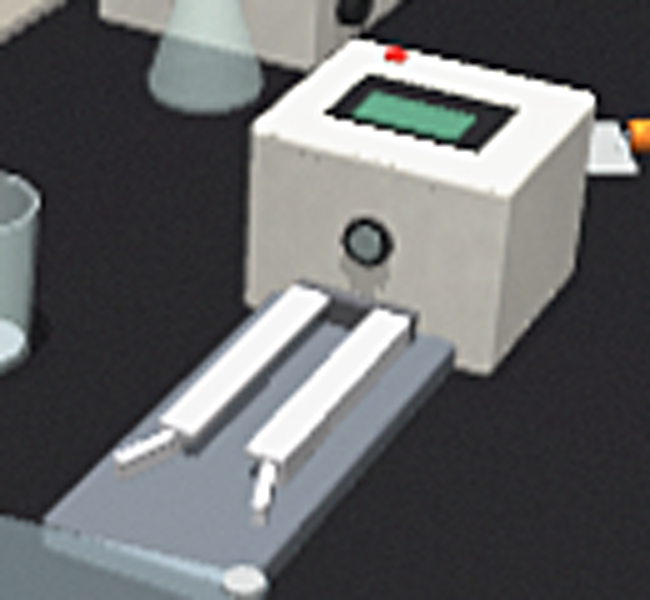

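```bash
cat > fit.py <<'E'
from h import *
from scipy.optimize import least_squares
def fit(obs,x0):
    def res(p,full=False):
        c,s=np.cos(p[2]),np.sin(p[2]); out=[]
        for n,P,uv in obs:
            W=np.array([p[0]+c*P[0]-s*P[1],p[1]+s*P[0]+c*P[1],P[2]])
            out.append(proj(n,W)[0]-uv)
        return np.array(out) if full else np.array(out).ravel()
    r=least_squares(res,x0,loss='soft_l1',f_scale=1.); return r.x,res(r.x,True)
C=lambda a,b:(110+a/2.8,100+b/2.8)
Z=.127;q=.172
obs=[('top',(q,q,Z),C(46,107)),('top',(q,-q,Z),C(495,33)),('top',(-q,-q,Z),C(576,470)),('top',(-q,q,Z),C(102,558)),
('top',(-.045,.085,Z),C(198,365)),('top',(-.18,.085,Z),C(224,547)),('top',(-.045,-.085,Z),C(433,325)),('top',(-.18,-.085,Z),C(463,503)),
('side',(q,-q,Z),(197,210)),('side',(-q,-q,Z),(349,246)),('side',(-q,q,Z),(265,393)),('side',(q,q,Z),(69,322)),
('side',(-.045,-.085,Z),(267,261)),('side',(-.18,-.085,Z),(337,276)),('side',(-.045,.085,Z),(217,324)),('side',(-.18,.085,Z),(296,350))]
if __name__=='__main__':
    p,r=fit(obs,[.59,.31,.16]); print('canopy',p,np.rad2deg(p[2])); print(r.round(1).tolist())
    D=lambda a,b:(350+a/3.5,160+b/3.5); S=lambda a,b:(300+a/5,130+b/5)
    for hz in (.115,.133):
        ob=[('top',(-.08,.055,.018),D(60,137)),('top',(-.08,-.055,.018),D(68,299)),('top',(0,.014,.035),D(185,186)),('top',(0,-.014,.035),D(190,229)),
        ('top',(.167,.075,hz),D(476,52)),('top',(.167,-.075,hz),D(497,284)),
        ('side',(-.08,.055,.018),S(45,520)),('side',(0,.014,.035),S(190,437)),('side',(0,-.014,.035),S(248,450)),('side',(.167,.075,hz),S(250,130)),('side',(.167,-.075,hz),S(507,193))]
        P,r=fit(ob,[.55,-.05,-1.55]); print('photo',hz,P,np.rad2deg(P[2])); print(r.round(1).tolist())
    # tops of carriers, z of grip top = .03+.075
    for nm,a in dict(blue=[(412,249),(480,221),(490,251),(421,286)],green=[(132,352),(206,315),(225,345),(148,377)],yel=[(330,393),(359,386),(386,463),(360,473)]).items():
        w=np.array([ray('top',C(*k),.105) for k in a]); m=w.mean(0)[:2]; d=m-p[:2]
        print(nm,m,np.hypot(*d),np.rad2deg(np.arctan2(d[1],d[0])-p[2]),w.round(3)[:,:2].tolist())
    for a in [(281,229),(312,312)]:
        print('bar',ray('top',C(*a),.185))
    b=[ray('top',C(*a),.185)[:2] for a in [(268,230),(292,226),(326,305),(303,318)]]; print(np.round(b,3).tolist(),np.mean(b,0)); 
    e=(b[2]+b[3]-b[0]-b[1])/2; print(np.hypot(*e),np.rad2deg(np.arctan2(e[1],e[0])))
    for n,uv in (('bottle cap',(391,134)),('beaker',(428,133))): print(n,ray('top',uv,.14 if 'b' in n else .09))
E
python3 fit.py
```

```text
canopy [0.59627121 0.31541157 0.17146064] 9.823970894124269
[[-0.1, 0.0], [-0.2, -0.0], [-0.3, 0.1], [-0.0, -0.5], [0.4, -0.4], [0.3, -0.6], [-1.6, -0.5], [-1.5, -0.1], [-0.4, 0.2], [0.0, 1.2], [-0.4, 1.1], [0.3, 0.5], [1.5, -2.6], [0.0, 0.6], [1.5, -1.5], [0.9, -2.0]]
photo 0.115 [ 0.57674447 -0.08494845 -1.53956365] -88.21049926435767
[[-1.1, -0.3], [-0.5, 0.3], [0.2, 0.0], [-0.3, -0.2], [-1.0, -0.8], [0.2, 1.7], [-0.5, -0.7], [1.6, -1.4], [0.1, -0.8], [-0.3, -1.9], [1.1, -1.1]]
photo 0.133 [ 0.57627353 -0.08268715 -1.54271852] -88.39126027187436
[[-2.0, -0.2], [-1.6, 0.5], [-0.7, 0.2], [-1.3, 0.0], [0.9, -2.9], [2.0, 0.7], [-0.9, -0.2], [1.3, -1.0], [-0.2, -0.3], [-0.1, -7.8], [1.8, -7.1]]
blue [0.62752872 0.20945696] 0.11046904666746382 -83.38746465373187 [[0.63, 0.239], [0.652, 0.187], [0.628, 0.18], [0.601, 0.232]]
green [0.55472889 0.41348434] 0.10650837312587863 103.13289617646859 [[0.551, 0.447], [0.579, 0.393], [0.556, 0.378], [0.532, 0.435]]
yel [0.49173039 0.27721346] 0.11130084072690316 -169.7522045974586 [[0.519, 0.299], [0.524, 0.278], [0.466, 0.257], [0.458, 0.276]]
bar [0.62223206 0.32298999 0.185     ]
bar [0.56195206 0.29985797 0.185     ]
[[0.622, 0.332], [0.624, 0.315], [0.567, 0.29], [0.558, 0.306]] [0.59263574 0.31091345]
0.06584273555374319 -157.13010313155667
bottle cap [ 0.73844437 -0.04626513  0.14      ]
beaker [ 0.74036942 -0.1251253   0.14      ]
```

Run:
```python
from h import *
s=robot.read_state(); M=R.from_rotvec(s['orientation']).as_matrix(); print(M.round(3)); print(np.rad2deg(s['q']).round(1), s['tool_pos'])
for a in (0,2): print(np.rad2deg(np.arctan2(M[1,a],M[0,a])))
im=cv2.imread('pics/side0.png'); crop(im,170,190,360,400,2.8,'pics/s_car.png')
```

```text
[[-0.962 -0.     0.271]
 [-0.271 -0.    -0.962]
 [ 0.    -1.     0.   ]]
[-79.1   7.5  85.3  -0.   87.3  -4.9] [ 0.16281836 -0.57750027  0.23765408]
-164.2555882554745
-74.25558822729512
```

View pics/s_car.png

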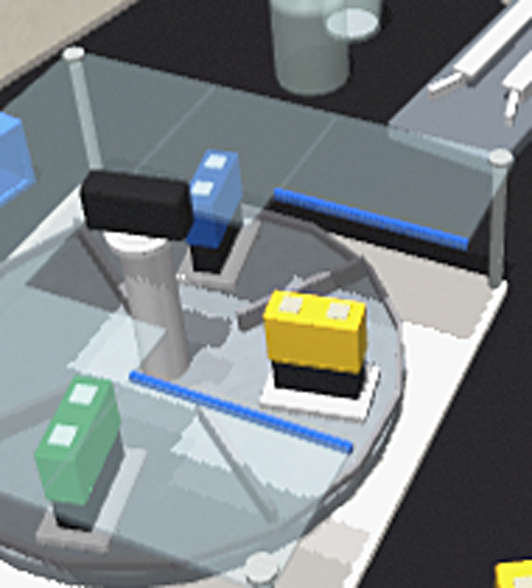

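```bash
cat >> h.py <<'E'
def box(c,yaw,L,W,z0,z1):
    a=R.from_euler('z',yaw,degrees=True).as_matrix()
    return np.array([a@np.array([sx*L/2,sy*W/2,0])+np.array([c[0],c[1],z]) for z in (z0,z1) for sx,sy in((1,1),(1,-1),(-1,-1),(-1,1))])
def draw(im,n,B,col=(0,0,255)):
    u=proj(n,B)
    for i in range(4):
        for a,b in((i,(i+1)%4),(4+i,4+(i+1)%4),(i,i+4)):
            cv2.line(im,tuple(int(v) for v in u[a]),tuple(int(v) for v in u[b]),col,1)
def Rpsi(psi):
    p=np.deg2rad(psi); z=np.array([np.cos(p),np.sin(p),0]); y=np.array([0,0,-1.]); return np.column_stack([np.cross(y,z),y,z])
def state():
    s=robot.read_state(); M=R.from_rotvec(s['orientation']).as_matrix(); return s,np.array(s['tool_pos']),M,np.rad2deg(np.arctan2(M[1,2],M[0,2]))
def plan(n,pos,psi,polar=False,dpsi=None,k0=None):
    """n rows from now to pos, psi (yaw travel dpsi if given)"""
    s,p0,M0,ps0=state(); pos=np.array(pos,float)
    if dpsi is None: dpsi=(psi-ps0+180)%360-180
    Ms,ps=M0,p0; out=[]
    for i in range(1,n+1):
        f=i/n
        if polar:
            r0,r1=np.hypot(*p0[:2]),np.hypot(*pos[:2]); a0,a1=np.arctan2(p0[1],p0[0]),np.arctan2(pos[1],pos[0])
            r=r0+f*(r1-r0);a=a0+f*(a1-a0); p=np.array([r*np.cos(a),r*np.sin(a),p0[2]+f*(pos[2]-p0[2])])
        else: p=p0+f*(pos-p0)
        Mi=Rpsi(ps0+f*dpsi)
        sh=Ms.T@(p-ps); rv=np.rad2deg(R.from_matrix(Ms.T@Mi).as_rotvec())
        out.append(np.r_[sh,rv]); Ms,ps=Mi,p
    print('t',round(s['t'],2),'pos',p0.round(4),'psi',round(ps0,2),'tilt',(M0[2]).round(4),'open',round(s['opening'],4),'F',np.round(s['force'],1),'q',np.rad2deg(s['q']).round(0))
    for o in out: print(', '.join(f'{v:.4f}' for v in o[:3])+',  '+', '.join(f'{v:.2f}' for v in o[3:]))
E
python3 - <<'E'
from h import *
c=np.array([.595,.3135]); 
t=cv2.imread('pics/top0.png'); s=cv2.imread('pics/side0.png')
t=cv2.resize(t,None,fx=1,fy=1)
for n,im in(('top',t),('side',s)):
    draw(im,n,box(c,22.9,.064,.022,.151,.185))
a=cv2.resize(t[150:240,180:260],None,fx=5,fy=5,interpolation=0); b=cv2.resize(s[240:290,180:260],None,fx=5,fy=5,interpolation=0)
cv2.imwrite('pics/bar.png',cv2.vconcat([cv2.resize(t[170:230,180:260],None,fx=6,fy=6,interpolation=0),cv2.resize(s[240:280,180:260],None,fx=6,fy=6,interpolation=0)]))
plan(22,[.595,.3135,.225],112.9,polar=True,dpsi=187.2)
E
```

```text
t 0.9 pos [ 0.1628 -0.5775  0.2377] psi -74.26 tilt [ 0. -1.  0.] open 0.093 F [-0.4  1.  -0.1] q [-79.   7.  85.  -0.  87.  -5.]
-0.0488, 0.0006, 0.0013,  -0.00, -8.51, 0.00
-0.0489, 0.0006, 0.0046,  0.00, -8.51, 0.00
-0.0487, 0.0006, 0.0079,  0.00, -8.51, 0.00
-0.0483, 0.0006, 0.0112,  0.00, -8.51, 0.00
-0.0477, 0.0006, 0.0145,  0.00, -8.51, 0.00
-0.0469, 0.0006, 0.0178,  0.00, -8.51, 0.00
-0.0458, 0.0006, 0.0210,  0.00, -8.51, 0.00
-0.0445, 0.0006, 0.0242,  0.00, -8.51, 0.00
-0.0430, 0.0006, 0.0273,  0.00, -8.51, 0.00
-0.0413, 0.0006, 0.0302,  0.00, -8.51, 0.00
-0.0394, 0.0006, 0.0331,  0.00, -8.51, 0.00
-0.0373, 0.0006, 0.0359,  0.00, -8.51, 0.00
-0.0350, 0.0006, 0.0385,  0.00, -8.51, 0.00
-0.0325, 0.0006, 0.0410,  0.00, -8.51, 0.00
-0.0298, 0.0006, 0.0433,  0.00, -8.51, 0.00
-0.0269, 0.0006, 0.0454,  0.00, -8.51, 0.00
-0.0239, 0.0006, 0.0474,  0.00, -8.51, 0.00
-0.0208, 0.0006, 0.0491,  0.00, -8.51, 0.00
-0.0176, 0.0006, 0.0506,  0.00, -8.51, 0.00
-0.0142, 0.0006, 0.0520,  0.00, -8.51, 0.00
-0.0107, 0.0006, 0.0531,  0.00, -8.51, 0.00
-0.0072, 0.0006, 0.0539,  0.00, -8.51, 0.00
```

View pics/bar.png

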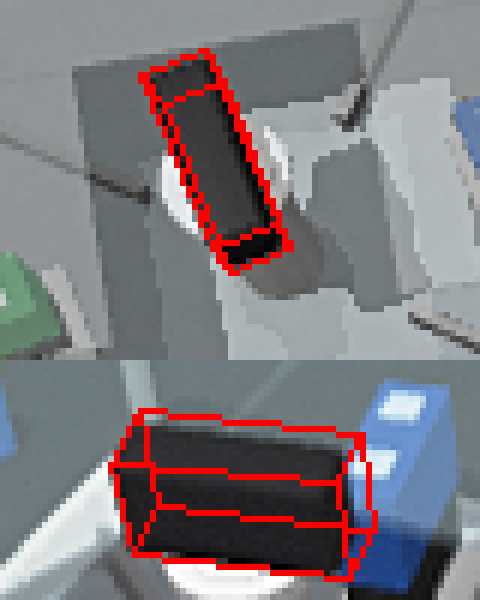

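Emit:
carry_out(motion=[-0.049, 0, 0.001, 0, -8.5, 0, 1, -0.049, 0, 0.005, 0, -8.5, 0, 1, -0.049, 0, 0.008, 0, -8.5, 0, 1, -0.048, 0, 0.011, 0, -8.5, 0, 1, -0.048, 0, 0.015, 0, -8.5, 0, 1])

```text
t: 1.4
tool_pos: [0.387, -0.4811, 0.2374]
orientation: [-0.9, 1.6, -1.603]
force: [0.3, -0.4, -0.2]
opening: 0.0928
```

Emit:
carry_out(motion=[-0.047, 0, 0.018, 0, -8.5, 0, 1, -0.046, 0, 0.021, 0, -8.5, 0, 1, -0.045, 0, 0.024, 0, -8.5, 0, 1, -0.043, 0, 0.027, 0, -8.5, 0, 1, -0.041, 0, 0.03, 0, -8.5, 0, 1])

```text
t: 1.9
tool_pos: [0.5558, -0.2987, 0.2365]
orientation: [-1.301, 1.058, -1.062]
force: [0.4, -0.1, -0.0]
opening: 0.0934
```

Run:
```python
from h import *
plan(15,[.595,.3135,.225],112.9,polar=True)
```

```text
t 1.9 pos [ 0.5558 -0.2987  0.2365] psi 11.55 tilt [ 3.3e-03 -1.0e+00 -9.0e-04] open 0.0934 F [ 0.4 -0.1 -0. ] q [-33.  12.  80.  -0.  88. -44.]
-0.0308, 0.0006, 0.0275,  0.06, -6.76, 0.18
-0.0295, 0.0008, 0.0292,  0.00, -6.76, 0.00
-0.0280, 0.0008, 0.0309,  0.00, -6.76, 0.00
-0.0265, 0.0008, 0.0324,  0.00, -6.76, 0.00
-0.0248, 0.0008, 0.0339,  0.00, -6.76, 0.00
-0.0231, 0.0008, 0.0353,  0.00, -6.76, 0.00
-0.0213, 0.0008, 0.0366,  0.00, -6.76, 0.00
-0.0195, 0.0008, 0.0379,  0.00, -6.76, 0.00
-0.0175, 0.0008, 0.0390,  0.00, -6.76, 0.00
-0.0155, 0.0008, 0.0400,  0.00, -6.76, 0.00
-0.0135, 0.0008, 0.0410,  0.00, -6.76, 0.00
-0.0113, 0.0008, 0.0418,  0.00, -6.76, 0.00
-0.0092, 0.0008, 0.0425,  0.00, -6.76, 0.00
-0.0070, 0.0008, 0.0431,  0.00, -6.76, 0.00
-0.0047, 0.0008, 0.0436,  0.00, -6.76, 0.00
```

Emit:
carry_out(motion=[-0.031, 0, 0.028, 0, -6.8, 0.2, 1, -0.03, 0, 0.029, 0, -6.8, 0, 1, -0.028, 0, 0.031, 0, -6.8, 0, 1, -0.027, 0, 0.032, 0, -6.8, 0, 1, -0.025, 0, 0.034, 0, -6.8, 0, 1])

```text
t: 2.4
tool_pos: [0.637, -0.0959, 0.2361]
orientation: [-1.49, 0.585, -0.585]
force: [0.3, -0.2, 0.1]
opening: 0.0927
```

Emit:
carry_out(motion=[-0.023, 0, 0.035, 0, -6.8, 0, 1, -0.021, 0, 0.037, 0, -6.8, 0, 1, -0.02, 0, 0.038, 0, -6.8, 0, 1, -0.018, 0, 0.039, 0, -6.8, 0, 1, -0.016, 0, 0.04, 0, -6.8, 0, 1])

```text
t: 2.9
tool_pos: [0.6421, 0.1252, 0.2357]
orientation: [-1.568, 0.101, -0.102]
force: [0.8, 0.1, -0.3]
opening: 0.0931
```

Run:
```python
from h import *
plan(5,[.595,.3135,.225],112.9)
```

```text
t 2.9 pos [0.6421 0.1252 0.2357] psi 82.59 tilt [ 6.e-04 -1.e+00  1.e-04] open 0.0931 F [ 0.8  0.1 -0.3] q [  7.  16.  76.  -0.  88. -76.]
-0.0142, 0.0021, 0.0361,  -0.00, -6.06, 0.03
-0.0103, 0.0021, 0.0374,  0.00, -6.06, 0.00
-0.0063, 0.0021, 0.0383,  0.00, -6.06, 0.00
-0.0022, 0.0021, 0.0388,  0.00, -6.06, 0.00
0.0019, 0.0021, 0.0388,  0.00, -6.06, 0.00
```

Emit:
carry_out(motion=[-0.014, 0.002, 0.036, 0, -6.1, 0, 1, -0.01, 0.002, 0.037, 0, -6.1, 0, 1, -0.006, 0.002, 0.038, 0, -6.1, 0, 1, -0.002, 0.002, 0.039, 0, -6.1, 0, 1, 0.002, 0.002, 0.039, 0, -6.1, 0, 1])

```text
t: 3.4
tool_pos: [0.5915, 0.3214, 0.2258]
orientation: [-1.545, -0.337, 0.334]
force: [1.1, 0.1, 0.1]
opening: 0.0934
```

Run:
```python
from h import *
plan(5,[.595,.3135,.171],112.9)
cv2.imwrite('pics/s1.png',imaging.read_camera('side')); cv2.imwrite('pics/t1.png',imaging.read_camera('top'))
crop(cv2.imread('pics/s1.png'),140,150,340,300,4,'pics/s1c.png')
```

```text
t 3.4 pos [0.5915 0.3214 0.2258] psi 114.48 tilt [ 1.9e-03 -1.0e+00 -3.0e-04] open 0.0934 F [1.1 0.1 0.1] q [ 24.  19.  73.  -0.  88. -90.]
-0.0000, 0.0110, -0.0017,  0.02, 0.32, 0.11
-0.0000, 0.0110, -0.0017,  0.00, 0.32, 0.00
-0.0000, 0.0110, -0.0017,  0.00, 0.32, 0.00
0.0000, 0.0110, -0.0017,  0.00, 0.32, 0.00
0.0000, 0.0110, -0.0017,  0.00, 0.32, 0.00
```

View pics/s1c.png

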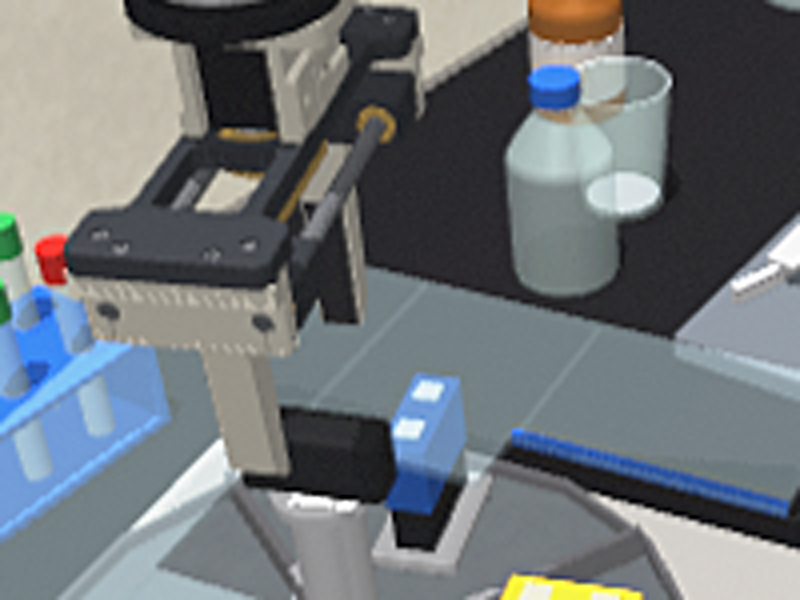

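Emit:
carry_out(motion=[0, 0.011, -0.003, 0, 0.5, 0.1, 1, 0, 0.011, -0.003, 0, 0.4, 0, 1, 0, 0.011, -0.002, 0, 0.4, 0, 1, 0, 0.011, 0, 0, 0.3, 0, 1, 0, 0.011, 0, 0, 0, 0, 1])

```text
t: 4.0
tool_pos: [0.595, 0.3138, 0.1664]
orientation: [-1.548, -0.31, 0.31]
force: [0.3, 0.1, -0.1]
opening: 0.0925
```

Emit:
carry_out(motion=[0, 0, 0, 0, 0, 0, -1, 0, 0, 0, 0, 0, 0, -1, 0, 0, 0, 0, 0, 0, -1, 0, 0, 0, 0, 0, 0, -1, 0, 0, 0, 0, 0, 0, -1], squeeze=25)

```text
t: 4.5
tool_pos: [0.5946, 0.3121, 0.1641]
orientation: [-1.549, -0.306, 0.31]
force: [0.4, -0.5, -0.3]
opening: 0.0575
```

Run:
```python
from h import *
plan(1,[.595,.3135,.171],112.9)
cv2.imwrite('pics/t2.png',imaging.read_camera('top'))
cv2.imwrite('pics/s2.png',imaging.read_camera('side'))
crop(cv2.imread('pics/s2.png'),140,150,340,300,4,'pics/s2c.png')
```

```text
t 4.5 pos [0.5946 0.3121 0.1641] psi 112.5 tilt [-2.8e-03 -1.0e+00  3.0e-04] open 0.0575 F [ 0.4 -0.5 -0.3] q [ 23.  21.  77.   0.  82. -89.]
0.0009, -0.0069, 0.0012,  -0.02, -0.40, -0.16
```

View pics/s2c.png

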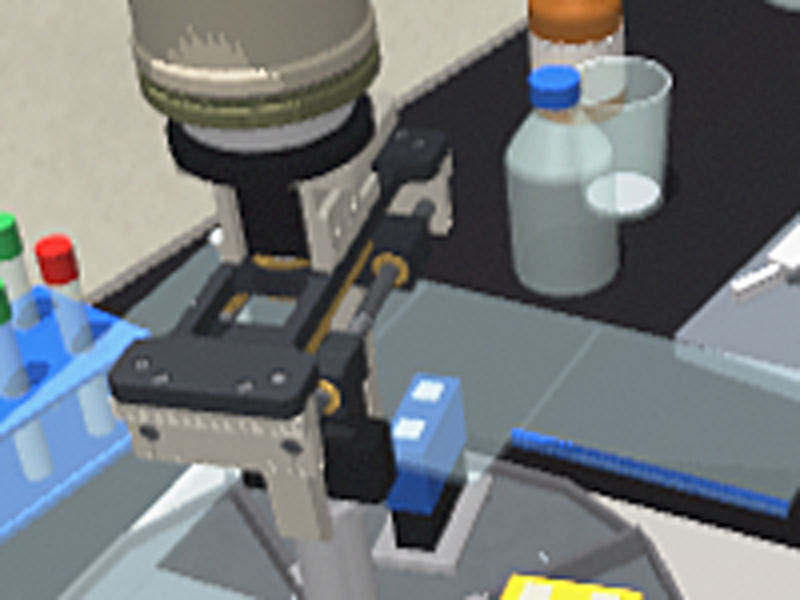

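Emit:
carry_out(motion=[0.001, -0.006, 0.001, 0, -0.3, -0.2, -1, 0, 0, 0, 0, 0, 0, -1, 0, 0, 0, 0, 0, 0, -1, 0, 0, 0, 0, 0, 0, -1, 0, 0, 0, 0, 0, 0, -1])

```text
t: 5.1
tool_pos: [0.5931, 0.3151, 0.1679]
orientation: [-1.545, -0.31, 0.316]
force: [0.3, 0.7, -1.0]
opening: 0.042
```

Emit:
carry_out(motion=[0, 0, 0, 0, 0, 0, -1, 0, 0, 0, 0, 0, 0, -1, 0, 0, 0, 0, 0, 0, -1, 0, 0, 0, 0, 0, 0, -1, 0, 0, 0, 0, 0, 0, -1])

```text
t: 5.6
tool_pos: [0.5931, 0.3151, 0.168]
orientation: [-1.545, -0.31, 0.315]
force: [-0.3, 0.4, -2.7]
opening: 0.0421
```

Run:
```python
from h import *
plan(1,[.595,.3135,.171],112.9); print(robot.read_state()['wrist_torque'])
```

```text
t 5.6 pos [0.5931 0.3151 0.168 ] psi 112.86 tilt [-0.0026 -1.      0.0037] open 0.0421 F [-0.3  0.4 -2.7] q [ 23.  21.  77.   0.  82. -89.]
0.0012, -0.0031, -0.0022,  -0.21, -0.04, -0.15
[ 0.133612   -0.06861985 -0.06638438]
```

Run:
```python
from h import *
a=imaging.read_camera('side'); b=imaging.read_camera('top')
crop(a,180,170,300,310,4,'pics/s3c.png');crop(b,150,130,290,240,5,'pics/t3c.png')
```

```text
(no output)
```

View pics/s3c.png

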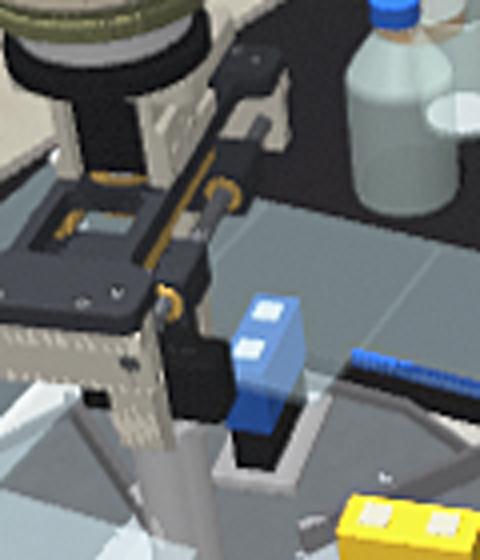

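View pics/t3c.png

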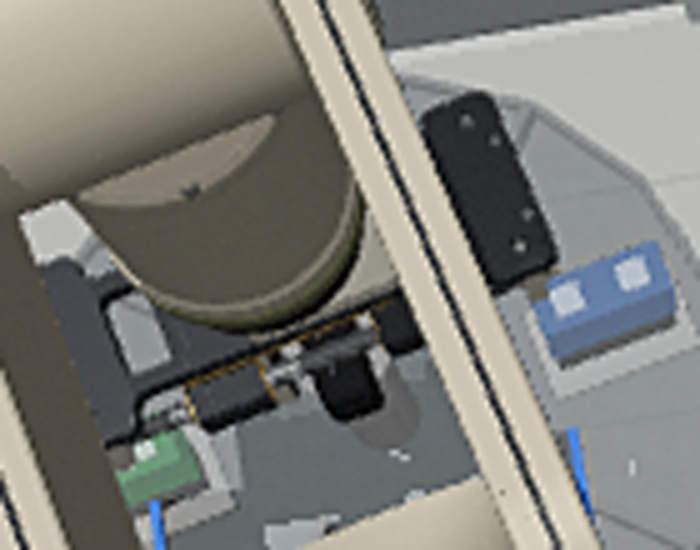

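Emit:
carry_out(motion=[0, 0, 0, 0, 0, 0, 1, 0, 0, 0, 0, 0, 0, 1, 0.001, -0.005, -0.001, -0.2, 0, -0.2, 0.2, 0, -0.005, -0.001, 0, 0, 0, -1, 0, 0, 0, 0, 0, 0, -1], squeeze=25)

```text
t: 6.2
tool_pos: [0.5958, 0.3136, 0.1802]
orientation: [-1.548, -0.316, 0.31]
force: [0.9, -0.3, -0.8]
opening: 0.0442
```

Emit:
carry_out(motion=[0, 0, 0, 0, 0, 0, -1, 0, 0, 0, 0, 0, 0, -1, 0, 0, 0, 0, 0, 0, -1, 0, 0, 0, 0, 0, 0, -1, 0, 0, 0, 0, 0, 0, -1])

```text
t: 6.7
tool_pos: [0.5951, 0.316, 0.1809]
orientation: [-1.544, -0.317, 0.311]
force: [0.3, 0.1, 1.7]
opening: 0.0223
```

Run:
```python
from h import *
plan(1,[.595,.3135,.178],112.9); print(robot.read_state()['wrist_torque'])
```

```text
t 6.7 pos [0.5951 0.316  0.1809] psi 112.95 tilt [ 0.0049 -1.      0.0029] open 0.0223 F [0.3 0.1 1.7] q [ 24.  20.  76.   0.  83. -89.]
-0.0011, 0.0029, -0.0023,  -0.16, 0.05, 0.28
[-0.02705465 -0.18905475  0.09647216]
```

Emit:
carry_out(motion=[0, 0, 0, 0, 5, 0, -1, 0, 0, 0, 0, 8, 0, -1, 0, 0, 0, 0, 8, 0, -1, 0, 0, 0, 0, 8, 0, -1, 0, 0, 0, 0, 8, 0, -1])

```text
t: 7.2
tool_pos: [0.5947, 0.3175, 0.181]
orientation: [-1.554, 0.205, -0.209]
force: [0.9, 2.9, 0.1]
opening: 0.0217
```

Run:
```python
from h import *
plan(1,[.595,.316,.181],16.3); print(robot.read_state()['wrist_torque'])
```

```text
t 7.2 pos [0.5947 0.3175 0.181 ] psi 74.84 tilt [ 0.0016 -1.      0.0071] open 0.0217 F [0.9 2.9 0.1] q [ 24.  20.  76.   0.  83. -51.]
0.0007, 0.0000, -0.0014,  -0.42, 58.54, -0.12
[-0.02516578 -0.33092991  0.19505767]
```

Low forces; carry on.

Emit:
carry_out(motion=[0, 0, -0.001, -0.3, 8, 0, -1, 0, 0, 0, 0, 8, 0, -1, 0, 0, 0, 0, 8, 0, -1, 0, 0, 0, 0, 8, 0, -1, 0, 0, 0, 0, 8, 0, -1])

```text
t: 7.7
tool_pos: [0.5958, 0.3191, 0.181]
orientation: [-1.422, 0.769, -0.773]
force: [2.9, 3.2, -0.0]
opening: 0.0218
```

Run:
```python
from h import *
plan(1,[.595,.316,.181],16.3); print(robot.read_state()['wrist_torque'])
```

```text
t 7.7 pos [0.5958 0.3191 0.181 ] psi 33.25 tilt [-0.0014 -1.      0.0075] open 0.0218 F [ 2.9  3.2 -0. ] q [ 24.  20.  76.   0.  83. -10.]
0.0021, -0.0000, -0.0023,  -0.42, 16.95, -0.14
[-0.06210356 -0.25796806  0.18616625]
```

Emit:
carry_out(motion=[0.001, 0, -0.001, -0.3, 7, 0, -1, 0, 0, 0, 0, 7, 0, -1, 0, 0, 0, 0, 3, 0, -1, 0, 0, 0, 0, 0, 0, -1, 0, 0, 0, 0, 0, 0, -1])

```text
t: 8.2
tool_pos: [0.5966, 0.3194, 0.181]
orientation: [-1.318, 1.009, -1.007]
force: [-0.4, 0.8, 1.6]
opening: 0.0221
```

Run:
```python
from h import *
plan(1,[.595,.316,.181],16.3)
a=imaging.read_camera('side'); b=imaging.read_camera('top')
cv2.imwrite('pics/s4.png',a); cv2.imwrite('pics/t4.png',b)
crop(a,170,150,370,350,3,'pics/s4c.png');crop(b,110,100,330,310,2.8,'pics/t4c.png')
```

```text
t 8.2 pos [0.5966 0.3194 0.181 ] psi 15.4 tilt [-0.0047 -1.      0.0048] open 0.0221 F [-0.4  0.8  1.6] q [24. 21. 76.  0. 83.  8.]
0.0028, -0.0001, -0.0024,  -0.28, -0.90, -0.26
```

View pics/s4c.png

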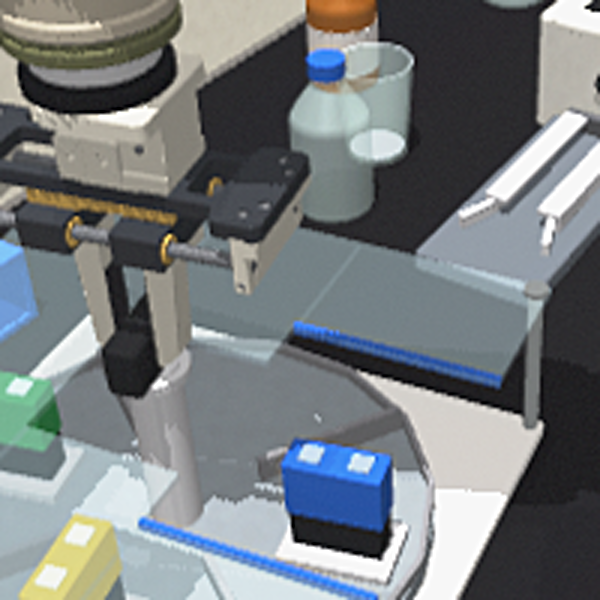

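View pics/t4c.png

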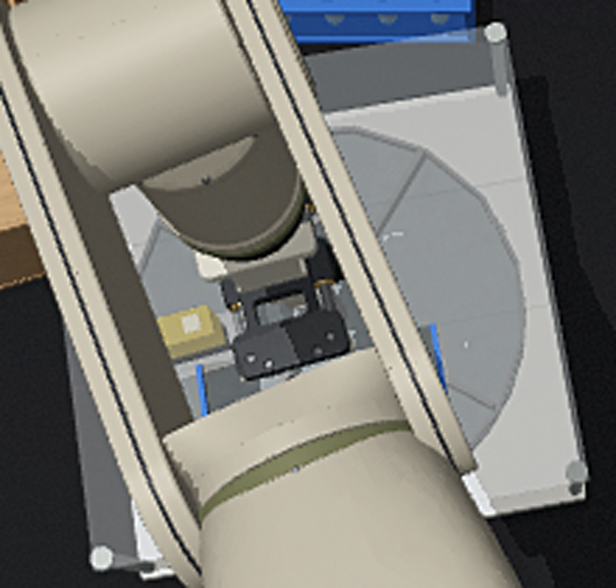

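Run:
```python
from h import *
a=cv2.imread('pics/s4.png')
c=np.array([.5958,.3158]); yaw=9.8
d=np.array([np.cos(np.deg2rad(yaw)),np.sin(np.deg2rad(yaw))]); f=c-.11*d; print(f)
k=8
im=cv2.resize(a[290:350,255:315],None,fx=k,fy=k,interpolation=cv2.INTER_CUBIC)
def dr(B,col):
    u=(proj('side',B)-[255,290]+.5)*k
    for i in range(4):
        for p,q in((i,(i+1)%4),(4+i,4+(i+1)%4),(i,i+4)): cv2.line(im,tuple(int(v) for v in u[p]),tuple(int(v) for v in u[q]),col,1)
o=im.copy()
dr(box(f,yaw,.06,.024,.065,.105),(0,255,0)); dr(box(f,yaw,.07,.044,.03,.038),(0,0,255))
cv2.imwrite('pics/bl.png',cv2.hconcat([o[:, :400],im[:, :400]]))
```

```text
[0.48740513 0.29707696]
```

View pics/bl.png

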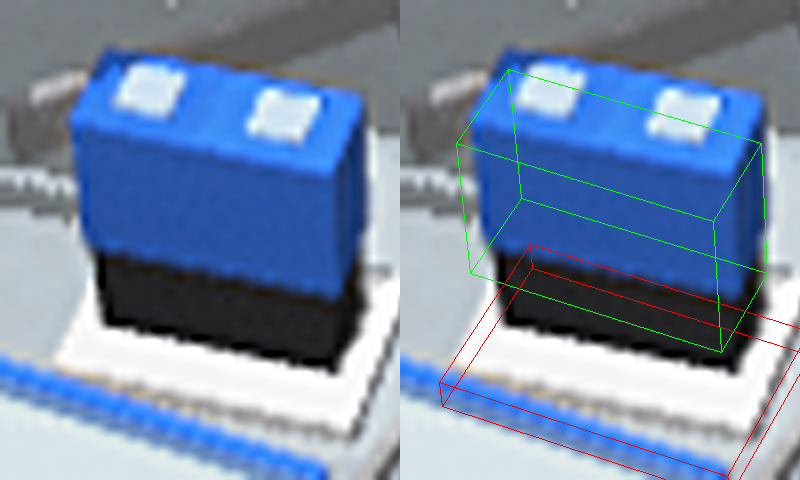

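Run:
```python
from fit import *
X=lambda a,b:(255+a/8-.5,290+b/8-.5)
f=np.array([.4874,.2971]);B=box(f,9.8,.06,.024,.065,.105); print(((proj('side',B)-[255,290]+.5)*8).round())
u=(proj('side',B)-[255,290]+.5)*8
loc=box((0,0),0,.06,.024,.065,.105)
top=[(73,122),(112,50),(363,98),(335,175)]; pred=np.array([(57,144),(110,70),(362,143),(313,221)])
ob=[]
for t,p in zip(top,pred):
    i=4+np.argmin(np.hypot(*(u[4:]-p).T)); ob.append(('side',loc[i],X(*t)))
for t,p in zip([(95,245),(338,297)],[(71,273),(322,352)]):
    i=np.argmin(np.hypot(*(u[:4]-p).T)); ob.append(('side',loc[i],X(*t)))
P,r=fit(ob,[.487,.297,.17]); print(P,np.rad2deg(P[2])); print(r.round(1).tolist())
c=np.array([.5958,.3158]);d=P[:2]-c; print(np.hypot(*d),np.rad2deg(np.arctan2(d[1],d[0]))+180)
```

```text
[[ 71. 273.]
 [122. 198.]
 [367. 274.]
 [321. 352.]
 [ 56. 144.]
 [109.  69.]
 [362. 144.]
 [314. 222.]]
[0.49149469 0.28703455 0.27812879] 15.935606001650939
[[-0.5, -0.4], [-0.2, -0.9], [1.1, -0.2], [0.2, -0.0], [-1.4, 0.5], [0.6, 1.0]]
0.10819911628266797 15.417859808807805
```

Emit:
carry_out(motion=[0, 0, 0, 0, 3, 0, -1, 0, 0, 0, 0, 2.6, 0, -1, 0, 0, 0, 0, 0, 0, -1, 0, 0, 0, 0, 0, 0, -1, 0, 0, 0, 0, 0, 0, -1])

```text
t: 8.8
tool_pos: [0.5968, 0.3194, 0.181]
orientation: [-1.279, 1.079, -1.078]
force: [0.4, 1.3, 1.2]
opening: 0.0215
```

Run:
```python
from h import *
plan(1,[.595,.316,.181],9.8)
a=imaging.read_camera('side'); cv2.imwrite('pics/s5.png',a)
cv2.imwrite('pics/s5c.png',cv2.resize(a[290:350,245:325],None,fx=8,fy=8,interpolation=cv2.INTER_CUBIC))
```

```text
t 8.8 pos [0.5968 0.3194 0.181 ] psi 10.02 tilt [-0.0052 -1.      0.0051] open 0.0215 F [0.4 1.3 1.2] q [24. 21. 76.  0. 83. 14.]
0.0030, -0.0000, -0.0024,  -0.29, 0.22, -0.30
```

View pics/s5c.png

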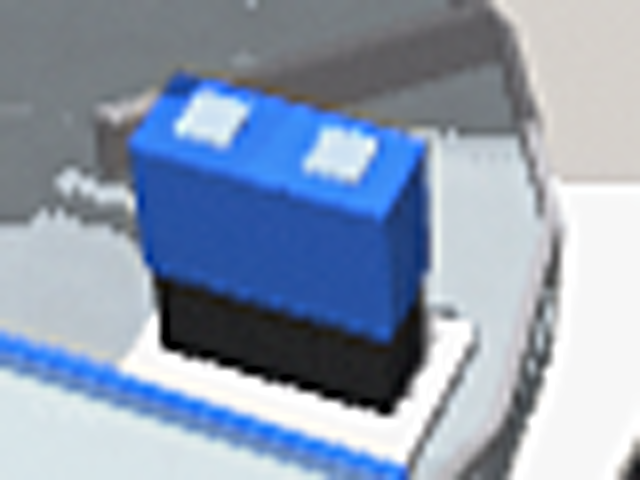

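```bash
cat > bl.py <<'E'
from fit import *
def blue(top,bot,x0,y0,k,guess=(.487,.297,.17),z=(.065,.105)):
    loc=box((0,0),0,.06,.024,*z)
    # order A near-left(+x,+y) B(+x,-y) C(-x,-y) D(-x,+y)
    ob=[('side',loc[4+i],(x0+a/k-.5,y0+b/k-.5)) for i,(a,b) in zip((0,1,2,3),top)]
    ob+=[('side',loc[i],(x0+a/k-.5,y0+b/k-.5)) for i,(a,b) in zip((0,3),bot)]
    P,r=fit(ob,guess); return P,r
E
python3 - <<'E'
from bl import *
P,r=blue([(132,146),(182,72),(430,138),(387,215)],[(152,268),(393,340)],245,290,8)
print(P,np.rad2deg(P[2]),r.round(1).tolist())
c=np.array([.5958,.3158]);d=P[:2]-c; print(np.hypot(*d),np.rad2deg(np.arctan2(d[1],d[0]))+180)
E
```

```text
[0.48936011 0.29676841 0.18985967] 10.87815752547692 [[-0.3, -0.6], [-0.2, -0.7], [0.6, -0.1], [0.3, 0.1], [-0.9, 0.4], [0.4, 0.8]]
0.10812793786528117 10.137432765663988
```

Emit:
carry_out(motion=[0, 0, 0, 0, 0, 0, 1, 0, 0, 0, 0, 0, 0, 1, 0, 0, 0, 0, 0, 0, 1, 0, -0.02, 0, 0, 0, 0, 1, 0, -0.025, 0, 0, 0, 0, 1])

```text
t: 9.35
tool_pos: [0.594, 0.3174, 0.2208]
orientation: [-1.289, 1.083, -1.075]
force: [-0.2, -0.9, 0.4]
opening: 0.0572
```

Run:
```python
from h import *
plan(12,[.4894,.2968,.23],100.5)
```

```text
t 9.35 pos [0.594  0.3174 0.2208] psi 10.08 tilt [-0.0023 -1.     -0.0046] open 0.0572 F [-0.2 -0.9  0.4] q [24. 19. 73.  0. 88. 14.]
0.0002, -0.0007, -0.0089,  0.26, -7.54, -0.15
-0.0010, -0.0008, -0.0088,  0.00, -7.54, 0.00
-0.0021, -0.0008, -0.0086,  0.00, -7.54, 0.00
-0.0033, -0.0008, -0.0083,  0.00, -7.54, 0.00
-0.0043, -0.0008, -0.0078,  0.00, -7.54, 0.00
-0.0053, -0.0008, -0.0071,  0.00, -7.54, 0.00
-0.0062, -0.0008, -0.0064,  0.00, -7.54, 0.00
-0.0070, -0.0008, -0.0055,  0.00, -7.54, 0.00
-0.0076, -0.0008, -0.0045,  0.00, -7.54, 0.00
-0.0082, -0.0008, -0.0035,  0.00, -7.54, 0.00
-0.0086, -0.0008, -0.0024,  0.00, -7.54, 0.00
-0.0088, -0.0008, -0.0013,  0.00, -7.54, 0.00
```

Emit:
carry_out(motion=[0, -0.004, -0.009, 0.2, -7.6, -0.2, 1, -0.001, -0.001, -0.009, 0, -7.6, 0, 1, -0.002, -0.001, -0.009, 0, -7.6, 0, 1, -0.003, -0.001, -0.008, 0, -7.6, 0, 1, -0.004, -0.001, -0.008, 0, -7.6, 0, 1])

```text
t: 9.85
tool_pos: [0.5516, 0.3078, 0.2339]
orientation: [-1.495, 0.551, -0.559]
force: [0.0, -0.0, 0.9]
opening: 0.0922
```

Emit:
carry_out(motion=[-0.005, 0, -0.007, 0, -7.6, 0, 1, -0.006, 0, -0.006, 0, -7.6, 0, 1, -0.007, 0, -0.006, 0, -7.6, 0, 1, -0.008, 0, -0.005, 0, -7.6, 0, 1, -0.008, 0, -0.004, 0, -7.6, 0, 1])

```text
t: 10.35
tool_pos: [0.5067, 0.2954, 0.2338]
orientation: [-1.569, 0.008, -0.018]
force: [0.8, 0.7, -0.0]
opening: 0.0927
```

Run:
```python
from h import *
plan(5,[.4894,.2968,.16],100.5)
```

```text
t 10.35 pos [0.5067 0.2954 0.2338] psi 89.02 tilt [ 0.0063 -1.      0.0014] open 0.0927 F [ 0.8  0.7 -0. ] q [ 25.   5.  88.  -0.  86. -64.]
-0.0036, 0.0147, 0.0002,  -0.07, -2.30, 0.36
-0.0034, 0.0148, 0.0004,  0.00, -2.30, 0.00
-0.0034, 0.0148, 0.0005,  0.00, -2.30, 0.00
-0.0034, 0.0148, 0.0006,  0.00, -2.30, 0.00
-0.0034, 0.0148, 0.0008,  0.00, -2.30, 0.00
```

Emit:
carry_out(motion=[-0.004, 0.015, 0, 0, -2.3, 0.3, 1, -0.003, 0.015, 0, 0, -2.3, 0, 1, -0.003, 0.015, 0, 0, -2.3, 0, 1, -0.003, 0.015, 0.001, 0, -2.3, 0, 1, -0.003, 0.014, 0.001, 0, -2.3, 0, 1])

```text
t: 10.85
tool_pos: [0.4913, 0.2967, 0.1611]
orientation: [-1.562, -0.16, 0.149]
force: [-0.8, 0.5, -0.3]
opening: 0.0929
```

Run:
```python
from h import *
plan(5,[.4894,.2968,.092],100.5)
a=imaging.read_camera('side'); cv2.imwrite('pics/s6.png',a)
crop(a,200,180,360,360,3.2,'pics/s6c.png')
```

```text
t 10.85 pos [0.4913 0.2967 0.1611] psi 101.27 tilt [ 0.0077 -1.      0.0024] open 0.0929 F [-0.8  0.5 -0.3] q [ 26.   6.  95.   0.  79. -75.]
-0.0005, 0.0138, 0.0000,  -0.14, 0.15, 0.44
-0.0004, 0.0138, 0.0001,  0.00, 0.15, 0.00
-0.0004, 0.0138, 0.0001,  0.00, 0.15, 0.00
-0.0004, 0.0138, 0.0001,  0.00, 0.15, 0.00
-0.0004, 0.0138, 0.0001,  0.00, 0.15, 0.00
```

View pics/s6c.png

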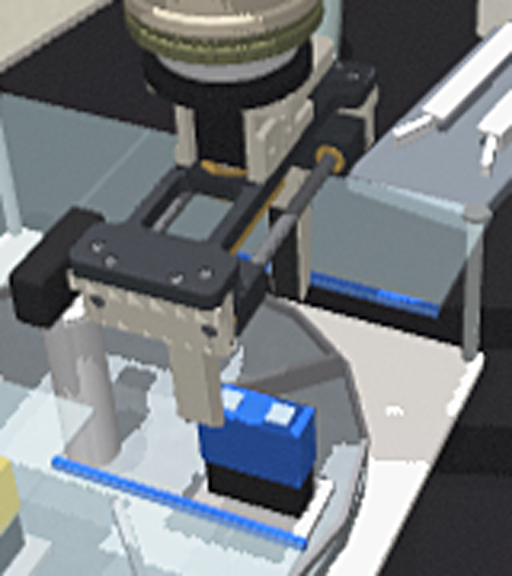

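Emit:
carry_out(motion=[-0.001, 0.014, 0, -0.1, 0.2, 0.4, 1, -0.001, 0.014, 0, 0, 0.2, 0, 1, 0, 0.014, 0, 0, 0, 0, 1, 0, 0.014, 0, 0, 0, 0, 1, 0, 0.011, 0, 0, 0, 0, 1])

```text
t: 11.4
tool_pos: [0.4886, 0.296, 0.088]
orientation: [-1.566, -0.147, 0.149]
force: [-0.4, 0.2, 0.3]
opening: 0.0929
```

Emit:
carry_out(motion=[0, 0, 0, 0, 0, 0, -1, 0, 0, 0, 0, 0, 0, -1, 0, 0, 0, 0, 0, 0, -1, 0, 0, 0, 0, 0, 0, -1, 0, 0, 0, 0, 0, 0, -1], squeeze=25)

```text
t: 11.9
tool_pos: [0.4883, 0.2958, 0.0869]
orientation: [-1.566, -0.146, 0.15]
force: [-0.3, 0.3, -0.2]
opening: 0.0574
```

Emit:
carry_out(motion=[0, 0, 0, 0, 0, 0, -1, 0, 0, 0, 0, 0, 0, -1, 0, 0, 0, 0, 0, 0, -1, 0, 0, 0, 0, 0, 0, -1, 0, 0, 0, 0, 0, 0, -1])

```text
t: 12.4
tool_pos: [0.4891, 0.2964, 0.0883]
orientation: [-1.565, -0.147, 0.148]
force: [0.1, 0.6, -1.8]
opening: 0.0234
```

Run:
```python
from h import *
plan(1,[.4894,.2968,.09],100.5); print(robot.read_state()['wrist_torque'])
```

```text
t 12.4 pos [0.4891 0.2964 0.0883] psi 100.78 tilt [-3.e-04 -1.e+00  6.e-04] open 0.0234 F [ 0.1  0.6 -1.8] q [ 26.  10.  98.   0.  71. -75.]
0.0003, -0.0017, 0.0004,  -0.04, 0.28, -0.02
[ 0.04158672 -0.2222207   0.00686502]
```

Emit:
carry_out(motion=[0, -0.01, 0, 0, 0, 0, -1, 0, -0.02, 0, 0, 0, 0, -1, 0, -0.03, 0, 0, 0, 0, -1, 0, -0.035, 0, 0, 0, 0, -1, 0, -0.035, 0, 0, 0, 0, -1])

```text
t: 12.9
tool_pos: [0.4844, 0.2937, 0.2159]
orientation: [-1.571, -0.136, 0.16]
force: [0.2, 0.6, -2.4]
opening: 0.024
```

Run:
```python
from h import *
plan(15,[.574,.005,.235],1.8)
a=imaging.read_camera('side'); cv2.imwrite('pics/s7.png',a)
crop(a,200,130,360,350,2.7,'pics/s7c.png')
```

```text
t 12.9 pos [0.4844 0.2937 0.2159] psi 100.78 tilt [-0.0158 -0.9999 -0.004 ] open 0.024 F [ 0.2  0.6 -2.4] q [ 26.   4.  91.   0.  86. -75.]
0.0022, -0.0012, -0.0200,  0.28, 6.60, -0.89
0.0046, -0.0013, -0.0196,  0.00, 6.60, 0.00
0.0068, -0.0013, -0.0190,  0.00, 6.60, 0.00
0.0089, -0.0013, -0.0181,  0.00, 6.60, 0.00
0.0109, -0.0013, -0.0169,  0.00, 6.60, 0.00
0.0128, -0.0013, -0.0156,  0.00, 6.60, 0.00
0.0145, -0.0013, -0.0140,  0.00, 6.60, 0.00
0.0160, -0.0013, -0.0122,  0.00, 6.60, 0.00
0.0173, -0.0013, -0.0103,  0.00, 6.60, 0.00
0.0184, -0.0013, -0.0082,  0.00, 6.60, 0.00
0.0192, -0.0013, -0.0061,  0.00, 6.60, 0.00
0.0198, -0.0013, -0.0038,  0.00, 6.60, 0.00
0.0201, -0.0013, -0.0015,  0.00, 6.60, 0.00
0.0201, -0.0013, 0.0008,  0.00, 6.60, 0.00
0.0199, -0.0013, 0.0031,  0.00, 6.60, 0.00
```

View pics/s7c.png

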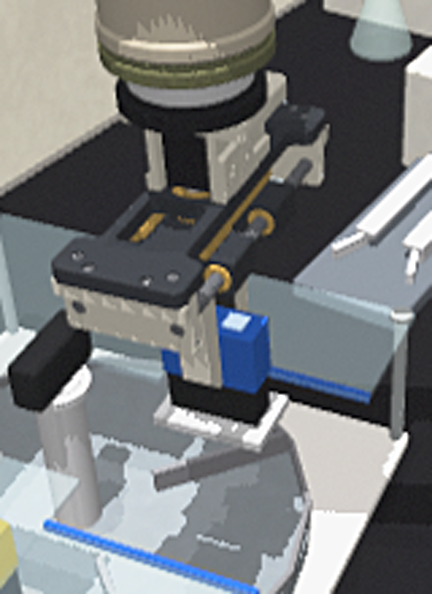

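Emit:
carry_out(motion=[0.002, -0.01, -0.018, 0.2, 5, -0.9, -1, 0.004, -0.003, -0.02, 0, 6.6, 0, -1, 0.007, -0.001, -0.019, 0, 6.6, 0, -1, 0.009, -0.001, -0.018, 0, 6.6, 0, -1, 0.011, 0, -0.017, 0, 6.6, 0, -1])

```text
t: 13.45
tool_pos: [0.5197, 0.201, 0.2466]
orientation: [-1.54, 0.28, -0.306]
force: [0.6, 0.3, -2.1]
opening: 0.0238
```

Emit:
carry_out(motion=[0.013, 0, -0.016, 0, 6.6, 0, -1, 0.015, 0, -0.014, 0, 6.6, 0, -1, 0.016, 0, -0.012, 0, 6.6, 0, -1, 0.017, 0, -0.01, 0, 6.6, 0, -1, 0.018, 0, -0.008, 0, 6.6, 0, -1])

```text
t: 13.95
tool_pos: [0.5509, 0.1009, 0.2488]
orientation: [-1.418, 0.747, -0.769]
force: [-0.5, -0.5, -2.4]
opening: 0.0239
```

Run:
```python
from h import *
plan(6,[.574,.005,.22],1.8)
```

```text
t 13.95 pos [0.5509 0.1009 0.2488] psi 34.17 tilt [ 0.0051 -0.9998  0.02  ] open 0.0239 F [-0.5 -0.5 -2.4] q [  5.  -0.  92.   0.  87. -29.]
0.0154, 0.0048, -0.0059,  -1.16, 5.39, 0.24
0.0159, 0.0048, -0.0043,  0.00, 5.39, 0.00
0.0162, 0.0048, -0.0028,  0.00, 5.39, 0.00
0.0164, 0.0048, -0.0013,  0.00, 5.39, 0.00
0.0164, 0.0048, 0.0003,  0.00, 5.39, 0.00
0.0163, 0.0048, 0.0018,  0.00, 5.39, 0.00
```

Emit:
carry_out(motion=[0.016, 0.002, -0.006, -1.1, 6, 0.2, -1, 0.017, 0.003, -0.005, 0, 6, 0, -1, 0.018, 0.004, -0.003, 0, 6, 0, -1, 0.018, 0.005, -0.001, 0, 6, 0, -1, 0.018, 0.005, 0, 0, 6, 0, -1])

```text
t: 14.45
tool_pos: [0.5698, 0.0094, 0.2321]
orientation: [-1.23, 1.171, -1.175]
force: [-0.7, -0.3, -2.2]
opening: 0.0237
```

Run:
```python
from h import *
plan(5,[.574,.005,.12],1.8)
```

```text
t 14.45 pos [0.5698 0.0094 0.2321] psi 2.81 tilt [ 6.0e-04 -1.0e+00  2.9e-03] open 0.0237 F [-0.7 -0.3 -2.2] q [-4.  3. 91. -0. 86. -7.]
0.0009, 0.0224, 0.0007,  -0.17, 0.20, 0.04
0.0009, 0.0224, 0.0008,  0.00, 0.20, 0.00
0.0009, 0.0224, 0.0008,  0.00, 0.20, 0.00
0.0009, 0.0224, 0.0008,  0.00, 0.20, 0.00
0.0009, 0.0224, 0.0008,  0.00, 0.20, 0.00
```

Emit:
carry_out(motion=[0.001, 0.022, 0.001, -0.2, 0.5, 0, -1, 0.001, 0.022, 0.001, 0, 0.3, 0, -1, 0.001, 0.022, 0.001, 0, 0.2, 0, -1, 0.001, 0.022, 0.001, 0, 0, 0, -1, 0, 0.022, 0, 0, 0, 0, -1])

```text
t: 14.95
tool_pos: [0.5772, 0.0013, 0.1244]
orientation: [-1.216, 1.186, -1.198]
force: [0.0, -0.3, -0.7]
opening: 0.0238
```

Emit:
carry_out(motion=[0, 0.005, 0, 0, 0, 0, -1, 0, 0, 0, 0, 0, 0, -1, 0, 0, 0, 0, 0, 0, -1, 0, 0, 0, 0, 0, 0, -1, 0, 0, 0, 0, 0, 0, -1])

```text
t: 15.45
tool_pos: [0.5765, 0.0012, 0.1198]
orientation: [-1.217, 1.188, -1.197]
force: [0.1, -1.0, -2.1]
opening: 0.0238
```

Run:
```python
from h import *
plan(1,[.574,.005,.105],1.8)
a=imaging.read_camera('side'); cv2.imwrite('pics/s8.png',a)
b=imaging.read_camera('top'); cv2.imwrite('pics/t8.png',b)
crop(a,270,130,430,270,5,'pics/s8c.png'); crop(b,300,150,500,270,4,'pics/t8c.png')
```

```text
t 15.45 pos [0.5765 0.0012 0.1198] psi 1.27 tilt [ 0.0026 -1.      0.0055] open 0.0238 F [ 0.1 -1.  -2.1] q [-5.  8. 97. -0. 74. -6.]
-0.0038, 0.0147, -0.0025,  -0.31, -0.53, 0.15
```

View pics/s8c.png

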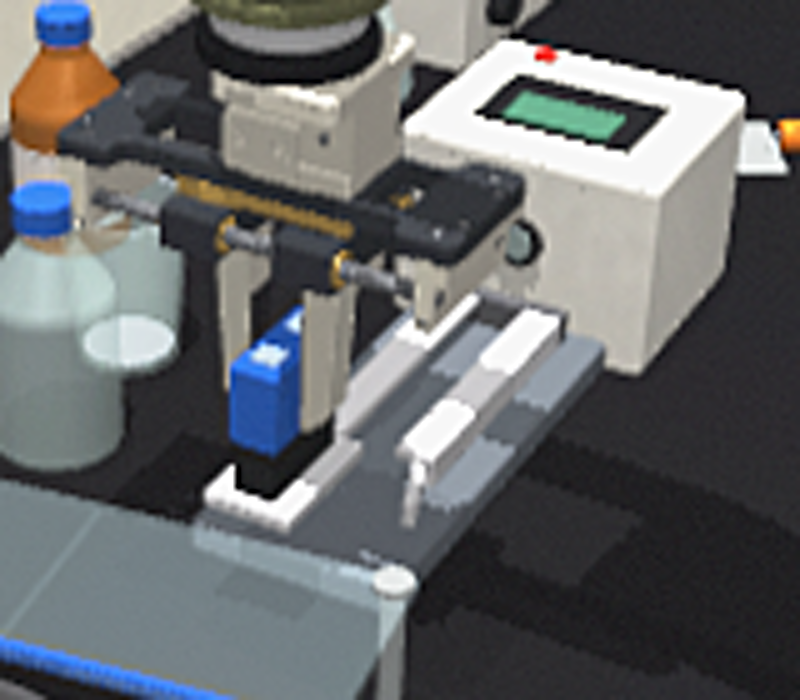

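View pics/t8c.png

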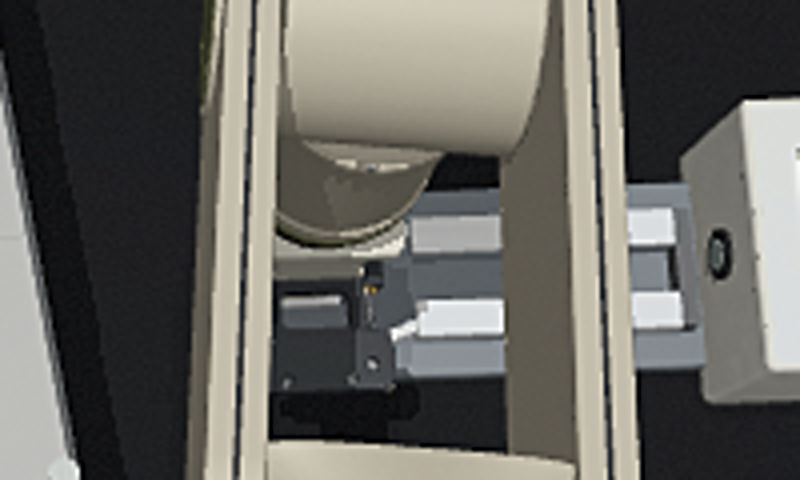

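Run:
```python
from h import *
D=lambda a,b:(350+a/3.5-.36,160+b/3.5-.36)
w=[ray('top',D(*p),.035) for p in [(187.,208),(419,198.5)]]; print(w, np.rad2deg(np.arctan2(*(w[1]-w[0])[[1,0]])))
for p in [(185,186),(190,229),(183,157),(190,260)]: print(ray('top',D(*p),.035))
for p in [(415,178),(423,219),(413,147),(424,250)]: print(ray('top',D(*p),.035))
im=cv2.imread('pics/top0.png'); cv2.imwrite('pics/trk.png',cv2.resize(im[195:250,365:480],None,fx=7,fy=7,interpolation=cv2.INTER_CUBIC))
```

```text
[array([ 0.57703632, -0.08393837,  0.035     ]), array([ 0.58218107, -0.23536972,  0.035     ])] -88.05417424119797
[ 0.59164228 -0.083235    0.035     ]
[ 0.56314926 -0.08531355  0.035     ]
[ 0.61099268 -0.08271827  0.035     ]
[ 0.54278003 -0.08447303  0.035     ]
[ 0.59586119 -0.23362963  0.035     ]
[ 0.56855719 -0.23710265  0.035     ]
[ 0.61663727 -0.23364379  0.035     ]
[ 0.54808832 -0.23642768  0.035     ]
```

View pics/trk.png

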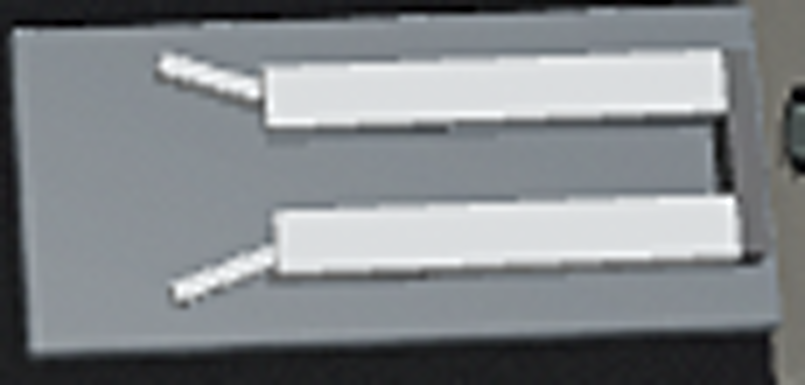

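Run:
```python
from h import *
plan(4,[.5742,.002,.080],1.9)
```

```text
t 15.55 pos [0.5766 0.0013 0.1197] psi 1.27 tilt [ 0.0026 -1.      0.0057] open 0.0238 F [-0.5 -0.2 -1.7] q [-5.  8. 97. -0. 74. -6.]
-0.0002, 0.0099, -0.0006,  -0.33, -0.16, 0.15
-0.0002, 0.0099, -0.0006,  0.00, -0.16, 0.00
-0.0002, 0.0099, -0.0006,  0.00, -0.16, 0.00
-0.0002, 0.0099, -0.0006,  0.00, -0.16, 0.00
```

Emit:
carry_out(motion=[0, 0.01, -0.001, -0.3, -0.3, 0.1, -1, 0, 0.01, -0.001, 0, -0.3, 0, -1, 0, 0.009, -0.001, 0, 0, 0, -1, 0, 0.007, 0, 0, 0, 0, -1, 0, 0, 0, 0, 0, 0, -1])

```text
t: 16.05
tool_pos: [0.573, 0.0012, 0.0802]
orientation: [-1.226, 1.184, -1.185]
force: [1.0, 0.4, -1.8]
opening: 0.0238
```

Run:
```python
from h import *
plan(5,[.5758,-.045,.078],1.9)
```

```text
t 16.05 pos [0.573  0.0012 0.0802] psi 1.93 tilt [ 7.e-04 -1.e+00 -5.e-04] open 0.0238 F [ 1.   0.4 -1.8] q [-5. 11. 99. -0. 71. -7.]
0.0092, 0.0005, 0.0003,  0.03, 0.01, 0.04
0.0092, 0.0004, 0.0003,  0.00, 0.01, 0.00
0.0092, 0.0004, 0.0003,  0.00, 0.01, 0.00
0.0092, 0.0004, 0.0003,  0.00, 0.01, 0.00
0.0092, 0.0004, 0.0003,  0.00, 0.01, 0.00
```

Emit:
carry_out(motion=[0.009, 0.001, 0.001, 0, 0, 0, -1, 0.009, 0.001, 0.001, 0, 0, 0, -1, 0.009, 0, 0, 0, 0, 0, -1, 0.006, 0, 0, 0, 0, 0, -1, 0, 0, 0, 0, 0, 0, -1])

```text
t: 16.55
tool_pos: [0.5768, -0.0355, 0.0784]
orientation: [-1.226, 1.184, -1.186]
force: [1.6, -1.0, -1.9]
opening: 0.0242
```

Run:
```python
from h import *
plan(5,[.5770,-.08,.078],1.9)
a=imaging.read_camera('side'); cv2.imwrite('pics/s9.png',a)
b=imaging.read_camera('top'); cv2.imwrite('pics/t9.png',b)
crop(a,290,150,410,260,6,'pics/s9c.png'); crop(b,330,180,490,260,5,'pics/t9c.png')
```

```text
t 16.55 pos [ 0.5768 -0.0355  0.0784] psi 1.91 tilt [ 0.0013 -1.     -0.    ] open 0.0242 F [ 1.6 -1.  -1.9] q [ -9.  12.  98.  -0.  70. -10.]
0.0089, 0.0001, -0.0002,  0.00, 0.00, 0.07
0.0089, 0.0001, -0.0002,  0.00, 0.00, 0.00
0.0089, 0.0001, -0.0002,  0.00, 0.00, 0.00
0.0089, 0.0001, -0.0002,  0.00, 0.00, 0.00
0.0089, 0.0001, -0.0002,  0.00, 0.00, 0.00
```

View pics/s9c.png

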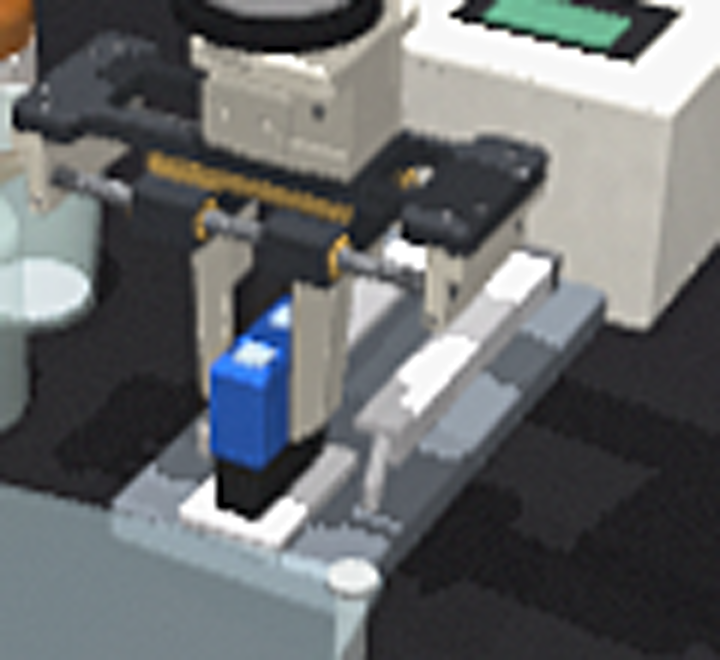

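View pics/t9c.png

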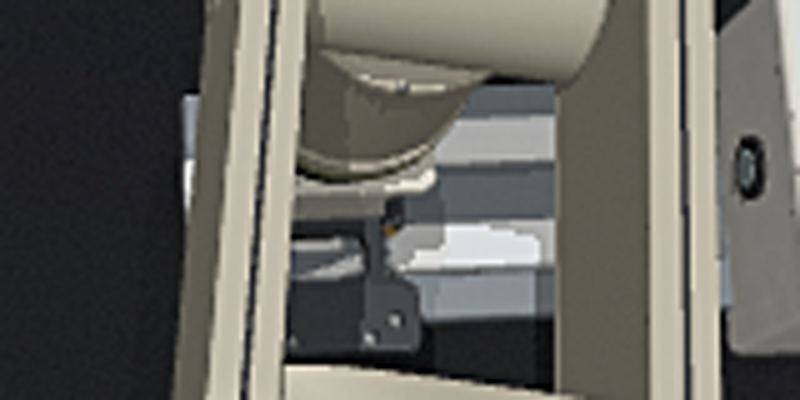

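Run:
```python
from h import *
a=cv2.imread('pics/s9.png'); k=10; x0,y0=305,185
im=cv2.resize(a[y0:y0+60,x0:x0+80],None,fx=k,fy=k,interpolation=cv2.INTER_CUBIC)
def dr(B,col):
    u=(proj('side',B)-[x0,y0]+.5)*k
    for i in range(4):
        for p,q in((i,(i+1)%4),(4+i,4+(i+1)%4),(i,i+4)): cv2.line(im,tuple(int(v) for v in u[p]),tuple(int(v) for v in u[q]),col,1)
dr(box((.5768,-.0355),-88.1,.07,.044,.020,.028),(0,0,255))
dr(box((.5768,-.0355),-88.1,.06,.024,.055,.095),(0,255,0))
u=np.array([.0332,-.9994]);o=np.array([.577,-.0842])
dr(box(o-.04*u,-88.1,.08,.110,.0,.018),(255,255,0))
n=np.array([.9994,.0332])
for s in(1,-1): dr(box(o+.075*u+s*.024*n,-88.1,.15,.020,.030,.035),(255,0,255))
cv2.imwrite('pics/ov.png',im)
```

```text
(no output)
```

View pics/ov.png

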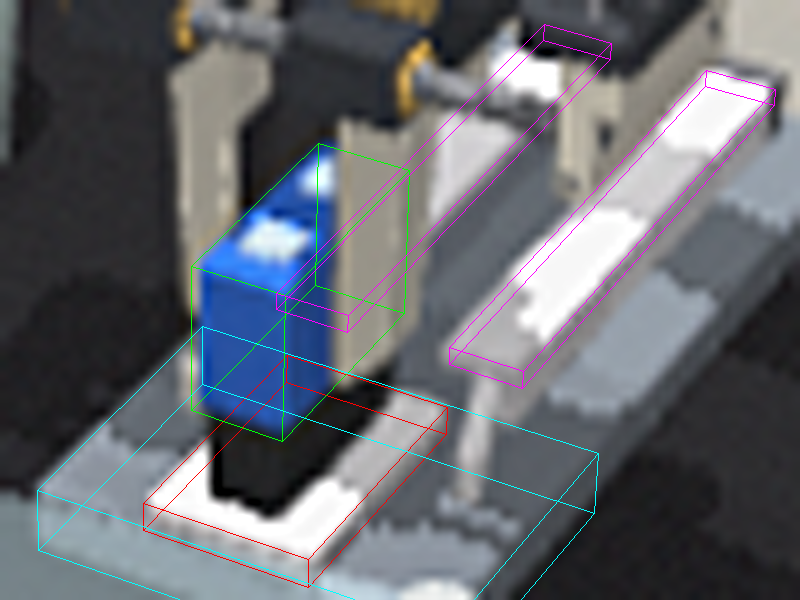

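Emit:
carry_out(motion=[0.008, 0, -0.001, 0, 0, 0, -1, 0.008, 0, 0, 0, 0, 0, -1, 0.008, 0, 0, 0, 0, 0, -1, 0.006, 0, 0, 0, 0, 0, -1, 0, 0, 0, 0, 0, 0, -1])

```text
t: 17.15
tool_pos: [0.5769, -0.0669, 0.0788]
orientation: [-1.226, 1.183, -1.185]
force: [0.5, 1.0, -2.0]
opening: 0.0236
```

Run:
```python
from h import *
plan(5,[.5780,-.115,.078],1.9); print(robot.read_state()['wrist_torque'])
```

```text
t 17.15 pos [ 0.5769 -0.0669  0.0788] psi 1.99 tilt [ 1.1e-03 -1.0e+00  5.0e-04] open 0.0236 F [ 0.5  1.  -2. ] q [-12.  12.  97.  -0.  71. -14.]
0.0096, 0.0002, -0.0001,  -0.03, 0.02, 0.06
0.0096, 0.0002, -0.0001,  0.00, 0.02, 0.00
0.0096, 0.0002, -0.0001,  0.00, 0.02, 0.00
0.0096, 0.0002, -0.0001,  0.00, 0.02, 0.00
0.0096, 0.0002, -0.0001,  0.00, 0.02, 0.00
[-0.03233647 -0.03326087  0.00391386]
```

Emit:
carry_out(motion=[0.008, 0, 0, 0, 0, 0, -1, 0.009, 0.001, 0, 0, 0, 0, -1, 0.009, 0, 0, 0, 0, 0, -1, 0.009, 0, 0, 0, 0, 0, -1, 0.008, 0, 0, 0, 0, 0, -1])

```text
t: 17.65
tool_pos: [0.5784, -0.1127, 0.0776]
orientation: [-1.226, 1.182, -1.184]
force: [-0.3, 0.1, -1.5]
opening: 0.0241
```

Run:
```python
from h import *
plan(5,[.5796,-.165,.078],1.9); print(robot.read_state()['wrist_torque'])
```

```text
t 17.65 pos [ 0.5784 -0.1127  0.0776] psi 2.04 tilt [ 9.e-04 -1.e+00  3.e-04] open 0.0241 F [-0.3  0.1 -1.5] q [-16.  13.  96.  -0.  71. -18.]
0.0105, -0.0001, -0.0001,  -0.01, 0.03, 0.05
0.0105, -0.0001, -0.0001,  0.00, 0.03, 0.00
0.0105, -0.0001, -0.0001,  0.00, 0.03, 0.00
0.0105, -0.0001, -0.0001,  0.00, 0.03, 0.00
0.0105, -0.0001, -0.0001,  0.00, 0.03, 0.00
[-0.02093182 -0.10503939 -0.02718557]
```

Emit:
carry_out(motion=[0.01, 0, 0, 0, 0, 0, -1, 0.01, 0, 0, 0, 0, 0, -1, 0.01, 0, 0, 0, 0, 0, -1, 0.01, 0, 0, 0, 0, 0, -1, 0.01, 0, 0, 0, 0, 0, -1])

```text
t: 18.15
tool_pos: [0.5802, -0.1675, 0.0777]
orientation: [-1.226, 1.183, -1.184]
force: [0.7, 0.1, -1.8]
opening: 0.0241
```

Run:
```python
from h import *
plan(5,[.5807,-.196,.078],1.9); print(robot.read_state()['wrist_torque'])
```

```text
t 18.15 pos [ 0.5802 -0.1675  0.0777] psi 2.01 tilt [ 9.e-04 -1.e+00  3.e-04] open 0.0241 F [ 0.7  0.1 -1.8] q [-21.  15.  94.  -0.  71. -23.]
0.0057, -0.0001, -0.0001,  -0.02, 0.02, 0.05
0.0057, -0.0001, -0.0001,  0.00, 0.02, 0.00
0.0057, -0.0001, -0.0001,  0.00, 0.02, 0.00
0.0057, -0.0001, -0.0001,  0.00, 0.02, 0.00
0.0057, -0.0001, -0.0001,  0.00, 0.02, 0.00
[-0.02238194 -0.10545803  0.0116346 ]
```

Emit:
carry_out(motion=[0.006, 0, 0, 0, 0, 0, -1, 0.005, 0, 0, 0, 0, 0, -1, 0.004, 0, 0, 0, 0, 0, -1, 0.003, 0, 0, 0, 0, 0, -1, 0.003, 0, 0, 0, 0, 0, -1])

```text
t: 18.65
tool_pos: [0.5809, -0.1912, 0.0776]
orientation: [-1.226, 1.183, -1.185]
force: [-0.5, -0.6, -1.5]
opening: 0.024
```

Emit:
carry_out(motion=[0.002, 0, 0, 0, 0, 0, -1, 0.002, 0, 0, 0, 0, 0, -1, 0.002, 0, 0, 0, 0, 0, -1, 0.002, 0, 0, 0, 0, 0, -1, 0.002, 0, 0, 0, 0, 0, -1])

```text
t: 19.15
tool_pos: [0.5814, -0.1976, 0.0777]
orientation: [-1.222, 1.186, -1.179]
force: [-0.4, 9.5, 2.5]
opening: 0.0238
```

Emit:
carry_out(motion=[0.001, 0, 0, 0, 0, 0, -1, 0.001, 0.001, 0, 0, 0, 0, -1, 0, 0.001, 0, 0, 0, 0, -1, 0, 0, 0, 0, 0, 0, -1, 0, 0, 0, 0, 0, 0, -1])

```text
t: 19.65
tool_pos: [0.5816, -0.1976, 0.0766]
orientation: [-1.221, 1.187, -1.176]
force: [-0.3, 3.0, 0.2]
opening: 0.024
```

Run:
```python
from h import *
plan(1,[.5808,-.1985,.0765],1.9); print(robot.read_state()['wrist_torque'])
a=imaging.read_camera('side'); cv2.imwrite('pics/s10.png',a)
crop(a,310,130,430,240,6,'pics/s10c.png')
```

```text
t 19.65 pos [ 0.5816 -0.1976  0.0766] psi 2.08 tilt [-8.7e-03 -1.0e+00 -9.0e-04] open 0.024 F [-0.3  3.   0.2] q [-24.  17.  92.   0.  72. -26.]
0.0009, 0.0001, -0.0008,  0.05, 0.18, -0.50
[ 0.49627146  0.01633729 -0.07583013]
```

View pics/s10c.png

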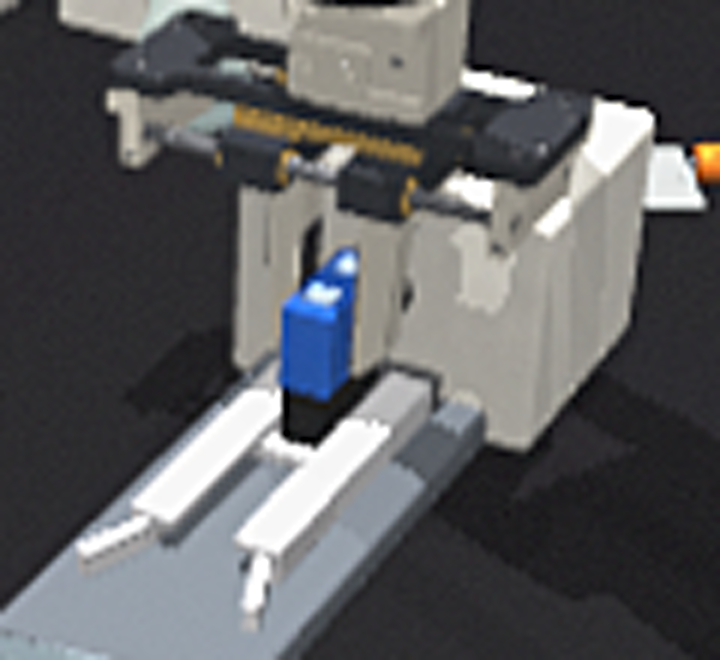

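Emit:
carry_out(motion=[0.002, 0.001, -0.001, 0, 0, -0.5, -1, 0.002, 0, 0, 0, 0, 0, -1, 0.001, 0, 0, 0, 0, 0, -1, 0, 0, 0, 0, 0, 0, -1, 0, 0, 0, 0, 0, 0, -1])

```text
t: 20.2
tool_pos: [0.5816, -0.198, 0.0767]
orientation: [-1.222, 1.185, -1.177]
force: [-1.3, 3.1, 0.5]
opening: 0.0242
```

Run:
```python
from h import *
plan(1,[.5808,-.1985,.0765],1.9); print(robot.read_state()['wrist_torque'])
```

```text
t 20.2 pos [ 0.5816 -0.198   0.0767] psi 2.14 tilt [-6.6e-03 -1.0e+00  2.0e-04] open 0.0242 F [-1.3  3.1  0.5] q [-24.  17.  92.   0.  71. -26.]
0.0004, 0.0002, -0.0008,  -0.01, 0.24, -0.38
[ 0.49496082  0.13002603 -0.1023587 ]
```

Emit:
carry_out(motion=[0, 0, 0, 0, 0, 0, 0, 0, 0, 0, 0, 0, 0, 0, 0, 0, 0, 0, 0, 0, 0, 0, 0, 0, 0, 0, 0, 0, 0, 0, 0, 0, 0, 0, 0])

```text
t: 20.7
tool_pos: [0.5823, -0.2004, 0.0772]
orientation: [-1.222, 1.182, -1.181]
force: [0.7, 0.0, 0.1]
opening: 0.0464
```

Run:
```python
from h import *
plan(1,[.5808,-.1985,.0765],1.9)
a=imaging.read_camera('side'); cv2.imwrite('pics/s11.png',a)
crop(a,310,130,430,240,6,'pics/s11c.png')
```

```text
t 20.7 pos [ 0.5823 -0.2004  0.0772] psi 2.1 tilt [-0.003  -1.      0.0024] open 0.0464 F [0.7 0.  0.1] q [-24.  17.  92.   0.  71. -26.]
-0.0019, 0.0007, -0.0015,  -0.14, 0.20, -0.17
```

View pics/s11c.png

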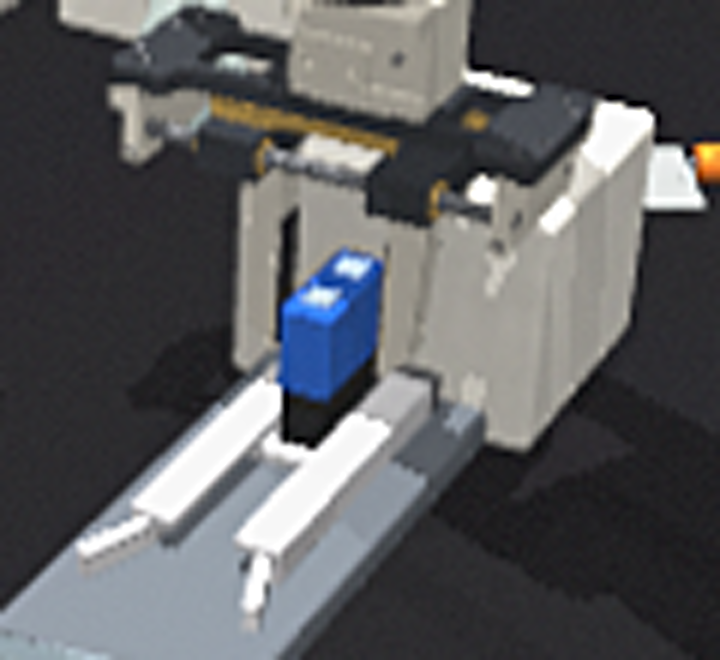

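Emit:
carry_out(motion=[-0.001, 0, -0.001, -0.1, 0.2, -0.2, 0, 0, 0, 0, 0, 0, 0, -1, 0, 0, 0, 0, 0, 0, -1, 0, 0, 0, 0, 0, 0, -1, 0, 0, 0, 0, 0, 0, -1], squeeze=15)

```text
t: 21.25
tool_pos: [0.5812, -0.1993, 0.0772]
orientation: [-1.225, 1.184, -1.186]
force: [0.6, -0.2, -0.2]
opening: 0.0239
```

Emit:
carry_out(motion=[0, 0, 0, 0, 0, 0, -1, 0.002, 0, 0, 0, 0, 0, -1, 0.002, 0, 0, 0, 0, 0, -1, 0.002, 0, 0, 0, 0, 0, -1, 0.001, 0, 0, 0, 0, 0, -1])

```text
t: 21.75
tool_pos: [0.5814, -0.201, 0.0778]
orientation: [-1.219, 1.189, -1.178]
force: [-1.0, 3.4, 1.9]
opening: 0.0241
```

Run:
```python
from h import *
plan(1,[.5808,-.1985,.0765],1.9)
```

```text
t 21.75 pos [ 0.5814 -0.201   0.0778] psi 1.95 tilt [-8.4e-03 -1.0e+00 -6.0e-04] open 0.0241 F [-1.   3.4  1.9] q [-24.  17.  91.   0.  72. -26.]
-0.0025, 0.0013, -0.0006,  0.03, 0.05, -0.48
```

Emit:
carry_out(motion=[0, 0, 0, 0, 0, 0, 0.2, 0, 0, 0, 0, 0, 0, 0.2, 0, 0, 0, 0, 0, 0, 0.2, 0, 0, 0, 0, 0, 0, 0.2, 0, 0, 0, 0, 0, 0, 0.2])

```text
t: 22.25
tool_pos: [0.5815, -0.202, 0.0778]
orientation: [-1.22, 1.188, -1.179]
force: [0.1, -0.3, 0.6]
opening: 0.055
```

Emit:
carry_out(motion=[0, -0.015, 0, 0, 0, 0, 0.2, 0, -0.025, 0, 0, 0, 0, 0.2, 0, -0.035, 0, 0, 0, 0, 0.2, 0, -0.035, 0, 0, 0, 0, 0.2, 0, -0.03, 0, 0, 0, 0, 0.2])

```text
t: 22.75
tool_pos: [0.5781, -0.2019, 0.2199]
orientation: [-1.224, 1.197, -1.172]
force: [0.0, -0.8, -0.0]
opening: 0.0557
```

Emit:
carry_out(motion=[0, 0, -0.04, 0, 0, 0, 0.2, 0, 0, -0.045, 0, 0, 0, 0.2, 0, 0, -0.045, 0, 0, 0, 0.2, 0, 0, -0.04, 0, 0, 0, 0.2, 0, 0, 0, 0, 0, 0, 0.2])

```text
t: 23.25
tool_pos: [0.4077, -0.2097, 0.2335]
orientation: [-1.221, 1.179, -1.185]
force: [0.3, 0.1, -0.2]
opening: 0.056
```

Run:
```python
from h import *
plan(1,[.4,-.1985,.2],1.9)
a=imaging.read_camera('side'); cv2.imwrite('pics/s12.png',a)
b=imaging.read_camera('top'); cv2.imwrite('pics/t12.png',b)
crop(a,310,130,430,240,6,'pics/s12c.png')
```

```text
t 23.25 pos [ 0.4077 -0.2097  0.2335] psi 2.03 tilt [-0.0011 -1.      0.006 ] open 0.056 F [ 0.3  0.1 -0.2] q [-34. -15. 107.   0.  88. -36.]
-0.0114, 0.0335, -0.0075,  -0.34, 0.13, -0.06
```

View pics/s12c.png

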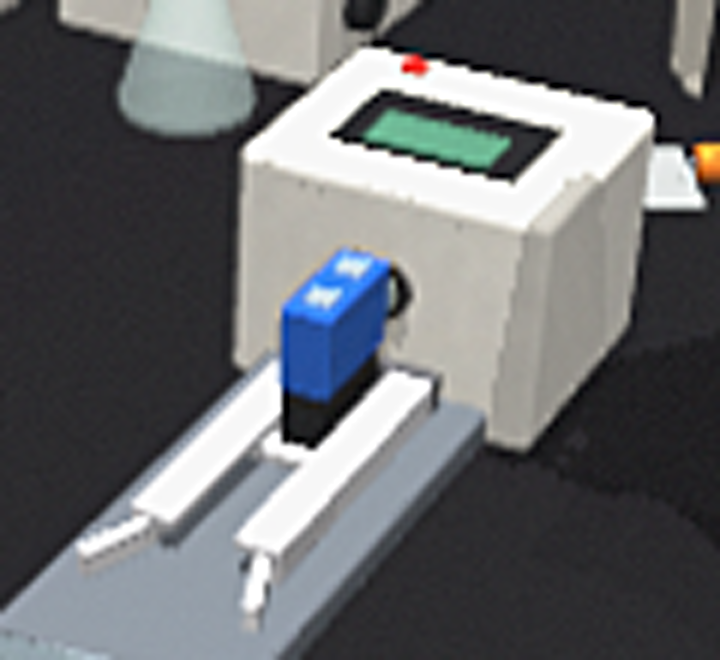

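View pics/t12.png

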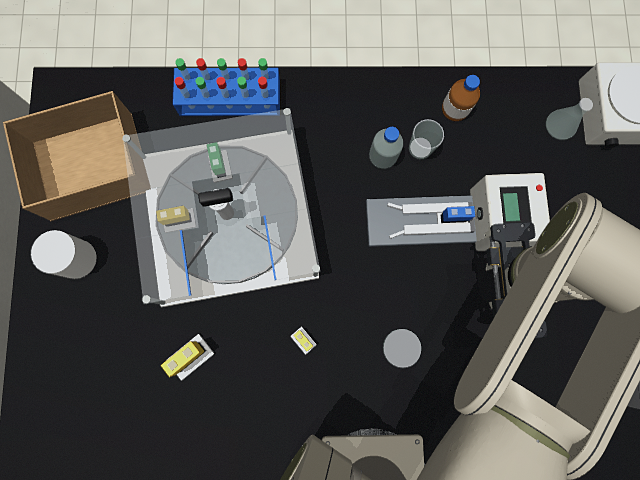

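Run:
```python
from h import *
a=cv2.imread('pics/t12.png'); k=10; x0,y0=425,195
im=cv2.resize(a[y0:y0+40,x0:x0+60],None,fx=k,fy=k,interpolation=cv2.INTER_CUBIC); o=im.copy()
def dr(B,col):
    u=(proj('top',B)-[x0,y0]+.5)*k
    for i in range(4):
        for p,q in((i,(i+1)%4),(4+i,4+(i+1)%4),(i,i+4)): cv2.line(im,tuple(int(v) for v in u[p]),tuple(int(v) for v in u[q]),col,1)
u=np.array([.0332,-.9994]);O=np.array([.577,-.0842]);c=O+.115*u
dr(box(c,-88.1,.06,.024,.053,.093),(0,255,0)); dr(box(c,-88.1,.07,.044,.018,.026),(0,0,255))
cv2.imwrite('pics/hm.png',cv2.resize(cv2.vconcat([o,im]),None,fx=.74,fy=.74))
```

```text
(no output)
```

View pics/hm.png

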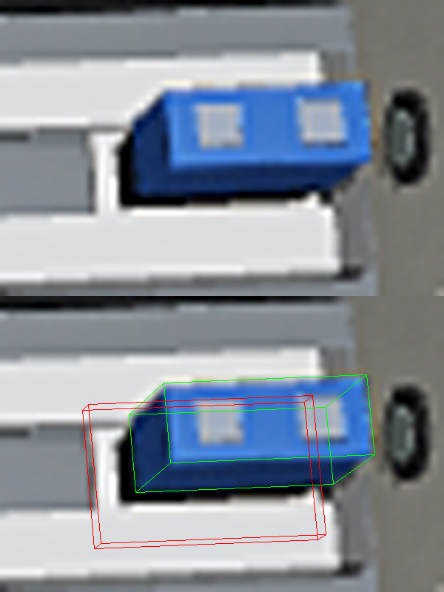

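Run:
```python
from h import *
print(robot.close_job())
```

```text
the job is handed in; nothing more can be done
None
```

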